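# Unclamp a rotor from a sine plate

### The job

The rotor clamped on the tilted sine plate has been measured. Turn its three black wing knobs counter-clockwise all the way to their open end stops so that the clamp toes swing clear, then lift the rotor out and stand it upright on the rubber floor of the grey tray with the two tested rotors. Set it down without dropping it, and do not knock over or shift the other things on the bench.

Things in the scene. Friction and masses are not known exactly. Their poses are not given: they have to be found in the camera images.
- fixture: Steel sine plate, base 118 x 126 x 12 mm, its 132 x 140 mm plate sloping up at 30 degrees away from its low front edge (on the robot's side); stays in place. Origin: centre of the base's underside; x to its high end, y left, z up.
- test_rotor: Grey turned rotor in a shallow ring nest (5 mm high, 1.5 mm play) on the sloping plate, shaft square to the plate. Origin: centre of its underside; z along the shaft to the forked tip. Flange 52 mm across, 8 mm thick; hub up to 28 mm across below z = 24 mm; collar 16.4 mm across from 24 to 40 mm (grip here, fingertips not below 24); fork 14 x 6 mm up to 54 mm.
- knob_a_grip (a point): Centre of the wing knob at the plate's high end, 38 mm off the plate's face, 54 mm from the rotor's axis: black bar 44 x 12 mm, 20 mm high (10 mm each way from here). x along the bar, to the clamp toe's tip; z along the knob's axis, off the plate (30 degrees from vertical). The toe (top 22 mm below here, tip 35 mm from the axis, over the rotor's flange when clamped) turns with it.
- knob_b_grip (a point): The same for the knob low on the plate's left (+y) side.
- knob_c_grip (a point): The same for the knob low on the plate's right (-y) side.
- knob_a (a joint): Turn of the high knob in rad, growing counter-clockwise seen from above: 0 fully clamped, 1.4 open end stop. Stiff enough to stay where it is left (about 0.1 N m).
- knob_b (a joint): The same for the low left knob.
- knob_c (a joint): The same for the low right knob.
- tray: Grey tray with a black rubber floor, 110 x 200 x 18 mm outside, walls 4 mm; stays in place. Origin: centre of its underside; y along its length.
- tray_floor (a point): Centre of the tray's rubber floor, 6 mm above the bench. Axes as the tray's; inside 102 x 192 mm.
- tray_free (a point): Centre of the tray's empty half, on its floor.
- tray_rotor_0: Like the test rotor, standing in the tray; origin in the centre of its underside.
- tray_rotor_1: Like the test rotor, standing in the tray; origin in the centre of its underside.
- feeler_block: Wooden block of small gauges, 40 x 70 x 43 mm, standing between plate and tray; bystander.
- stamp: Brown inspection stamp, 25 x 25 x 60 mm, standing; bystander.
- hex_key: Black hex key, 93 mm long, lying; bystander.
- ring_gauge: Steel ring gauge, 55 mm across, 16 mm high, lying; bystander.
- master_rotor: Reference rotor with a blue ring, 54 mm high, standing; bystander.

How it is judged:
At the end, for the whole second after the job is handed in: All three knobs within 0.13 rad of their open stops (joints above 1.27); the test rotor at rest, upright (within 0.1 rad) and flat on the tray floor (within 4 mm in height, 30 mm of the tray's centre across, 75 mm along); the tray's two other rotors still upright (value of joint each of knob_a, knob_b, knob_c above 1.27 rad and angle between each of test_rotor, tray_rotor_0, tray_rotor_1's own z axis and vertical below 0.1 rad and z of test_rotor in the frame of tray_floor between -0.004 and 0.004 m and x of test_rotor in the frame of tray_floor between -0.03 and 0.03 m and y of test_rotor in the frame of tray_floor between -0.075 and 0.075 m and linear speed of test_rotor below 0.02 m/s); the robot touches nothing.
It fails at once if the test rotor is dropped (falls faster than 0.6 m/s out of the fingers) (linear speed of test_rotor above 0.6 m/s and contact force between the fingers and test_rotor below 0.05 N).
It fails at once if a rotor in the tray is shifted by more than 30 mm (distance of any of tray_rotor_0, tray_rotor_1 from where it was at the start of the episode above 0.03 m).
It fails at once if a bystander is shifted by more than 30 mm or knocked over (distance of any of feeler_block, stamp, hex_key, ring_gauge, master_rotor from where it was at the start of the episode above 0.03 m or angle between any of stamp, master_rotor, feeler_block's own z axis and vertical above 0.5 rad).
It also fails if it takes over 72 s, if anything falls off the work surface, if the arm or the gripper's body presses on something with over 40 N, if the wrist force passes 120 N, or if a joint passes its speed limit or range.

### The arm

A 6-joint arm with a two-finger parallel gripper is mounted at the origin on a cart in front of the work surface, level with it; the furniture and walls round the work are solid. World frame = base frame: x ahead of the robot, y to its left, z up, the work surface at z = 0. Lengths are in m, angles in rad, forces in N, time in s.
With the tool pointing down it reaches from about 0.35 to 0.975 m from the base axis. Payload 4.9 kg.
Tool frame: the origin (TCP) lies on the centre line of the jaws, within the pads' length; the fingertips stand 19 mm ahead of it and the grasp point (between the pads) is the TCP; z points along the fingers, y is the line along which they close (so a half turn about z gives the same grasp; the last joint's range is limited). The gripper opens to 85 mm and grips with 20 to 120 N. Pads are 22 mm wide; open, the fingers measure 114 mm over their backs; the gripper's body (76 mm by 85 mm) begins 54 mm behind the grasp point. The pads swing forward as they close: fully open they stand 13 mm farther back than shut.
Start: joints at [-1.386, 0.053, 1.613, -0, 1.476, -0.119], TCP at [0.187, -0.596, 0.25] pointing down, gripper open.
Joint ranges: [-3.01, 3.01], [-1.01, 2.22], [0.06, 2.58], [-1.02, 4.17], [0.09, 2.62], [-3.14, 3.14]. Speed limits (rad/s): [2.57, 2.57, 3.14, 3.14, 3.14, 3.14].

### API

Orientations are given as a unit quaternion [w, x, y, z].
In Python, from plant import state, grab_frame, ticket, spotter gives the robot as it stands.
- The arm moves only by the tool apply_moves, never from a script. Its argument "series" is a list of rows, each an object of numbers: "jaw": the closure, from 0 (fully open) to 1 (shut); "dx", "dy", "dz": the shift along the tool's x, y, z in mm; "turn": the turn about the tool's z in rad. A call has 1 to 5 rows; each row is the pose to reach, as a shift and turn from the pose commanded when the call began, along the tool's axes at that moment; what a row does not reach only later rows make up. A row lasts 1/12 s, in which the tool goes at most 41.7 mm and 7.16 degrees, less where a joint would pass 70% of its speed; a pose out of reach is approached as far as the arm can. A call with a gripper value outside its range is refused whole. The fingers move at their own pace and stop on an object; the grip force is fixed at half the most. Time passes only in rows, so rows that repeat a pose let the fingers close. It gives the time, the measured TCP pose, the force, the opening and the grip force at its end, in the units of the state.
- state(): the state, without advancing time (a new reading comes with each control period).
- grab_frame(name): name is "scene" or "top" or "wrist"; returns a dict with "pixels" (384x512x3 uint8, red, green, blue), "mtx" (3x3 intrinsics, pixels), "camera_from_world" (4x4, takes a point from world to camera coordinates). Camera axes: x right, y down, z forward; pixel columns grow to the right and rows downward; lengths in m; the calibration is good to about 2 mm. A picture is of the moment at which its call begins. There is no depth.
- ticket.job_done(): hands the job in; it is judged then, once.
Trained networks look in a picture, given as the dict that the camera call returned (one of the last four; its "shot" number tells which), for a name from the list of things; names that differ only in an ending like _2 or _b are one class to them, and where a whole thing is asked for, a point or a joint stands for the part that bears it (a point fixed in the world has none). Each returns a list of dicts, best first, with "conf" (0 to 1); they miss things now and then, are a little off and sometimes report something else, mostly with a low value. They report only what shows in the picture. A call takes as long as a camera call.
- spotter.outline_of(picture, target): "region" (384x512 bool, what is visible of it) and "extent" ([left, top, right, bottom] in pixels, round what is visible of it).
The state is a dict: "time": time; "joint_pos": joint angles; "joint_vel": joint speeds; "joint_efforts": joint torques, N m; "tool_pos": TCP position; "tool_rot": TCP orientation; "contact_force": force on the tool from outside, world axes, zero at the start; "ft_torque": the same for the moment, N m; "gripper_width": opening from 0.0 (shut) to 1.0 (fully open); "grasp_force": force on a finger pad.
Only numpy, scipy, OpenCV 4.12 (cv2) and the standard library are available. Lean on these libraries where they do the work, as an engineer would, in place of code of your own. Each camera call takes 0.05 s, during which the arm holds its last target. There are 200 camera calls.

## Working session

There is one attempt and no reset: what is moved stays moved. The work goes in short steps, Python scripts to look and compute and a tool call to move; the robot and the scene stay as the last step left them, time stands still between calls to the robot, and variables do not carry over. Pictures are saved under pics/ and viewed, at most 10 in all, crops included, and the job is handed in when it is done.

Besides the shell and the picture viewer there is one more tool, called after "Request:" as name(argument=value, ...) on one line, values as JSON. apply_moves: Moves the arm, as the interface text tells. Its arguments: {"type":"object","properties":{"series":{"type":"array","items":{"type":"object","properties":{"jaw":{"type":"number"},"dx":{"type":"number"},"dy":{"type":"number"},"dz":{"type":"number"},"turn":{"type":"number"}}}}},"required":["series"]}

```bash
ls; mkdir -p pics
cat > h.py <<'E'
import numpy as np,cv2
from scipy.spatial.transform import Rotation as R
def save(p,n): cv2.imwrite('pics/'+n,cv2.cvtColor(p['pixels'],cv2.COLOR_RGB2BGR))
def proj(p,X):
    X=np.atleast_2d(X);T=p['camera_from_world'];c=X@T[:3,:3].T+T[:3,3];u=c@p['mtx'].T;return u[:,:2]/u[:,2:]
def ray(p,uv,z):
    T=p['camera_from_world'];o=-T[:3,:3].T@T[:3,3];d=T[:3,:3].T@np.linalg.solve(p['mtx'],[uv[0],uv[1],1]);return o+d*(z-o[2])/d[2]
E
python3 - <<'E'
from h import *
from plant import *
import pickle
fr={}
for n in ['top','scene']:
    p=grab_frame(n);fr[n]=p;save(p,n+'0.png')
    T=p['camera_from_world'];print(n,-T[:3,:3].T@T[:3,3],T[2,:3],p['mtx'][0,0])
    for t in ['fixture','test_rotor','knob_a_grip','tray','tray_rotor_0','feeler_block','stamp','master_rotor','ring_gauge','hex_key']:
        for o in spotter.outline_of(p,t)[:4]:
            m=o['region'];v,u=np.nonzero(m);c=(u.mean(),v.mean());print(t,round(o['conf'],2),o['extent'],np.round(c,1),m.sum(),ray(p,c,0.02).round(3))
pickle.dump(fr,open('fr.pkl','wb'))
print(state())
E
```

```text
pics
top [0.29649711 0.00688279 1.12758242] [ 0.19654957  0.00590445 -0.98047611] 385.0119564482645
fixture 0.77 [322.7, 150.2, 384.8, 203.5] [352.4 177.9] 2120 [ 0.579 -0.27   0.02 ]
test_rotor 0.54 [339.6, 175.6, 360.5, 193.3] [349.4 184.3] 260 [ 0.559 -0.261  0.02 ]
test_rotor 0.22 [299.1, 218.9, 325.9, 229.8] [310.1 225.2] 78 [ 0.437 -0.143  0.02 ]
knob_a_grip 0.47 [134.5, 193.4, 152.2, 211.5] [141.3 203.9] 251 [0.493 0.35  0.02 ]
knob_a_grip 0.41 [353.3, 158.6, 364.9, 181.8] [357.3 170. ] 137 [ 0.603 -0.286  0.02 ]
tray 0.9 [177.6, 200.6, 257.9, 247.9] [221.2 222.6] 2008 [0.441 0.114 0.02 ]
tray 0.62 [276.5, 206.2, 299.0, 224.5] [288.4 214.6] 341 [ 0.467 -0.08   0.02 ]
tray_rotor_0 0.85 [201.5, 218.7, 223.6, 239.4] [210.1 229.2] 284 [0.421 0.146 0.02 ]
tray_rotor_0 0.7 [182.7, 211.7, 205.9, 226.2] [194.8 218.2] 224 [0.453 0.191 0.02 ]
feeler_block 0.62 [273.0, 207.4, 297.1, 225.8] [287.8 214.8] 333 [ 0.466 -0.079  0.02 ]
stamp 0.58 [282.2, 232.1, 293.1, 237.2] [287.6 235.1] 73 [ 0.407 -0.078  0.02 ]
master_rotor 0.6 [134.7, 192.6, 152.4, 211.3] [141.4 203.2] 260 [0.495 0.35  0.0
[... 1305 characters left out ...]
nt_pos': array([-1.38601615e+00,  5.26953434e-02,  1.61290733e+00,  6.77611455e-06,
        1.47603979e+00, -1.19016441e-01]), 'joint_vel': array([-0.00046485, -0.00093451,  0.00110812, -0.00085061, -0.00305409,
        0.00054064]), 'joint_efforts': array([-6.73144805e-04, -3.93690383e+01, -3.70467460e+01, -9.28087252e-05,
        5.29290501e-04,  2.45517207e-06]), 'tool_pos': array([ 0.18695209, -0.59635071,  0.25030208]), 'tool_rot': array([-2.50049206e-05,  9.88485665e-01,  1.51314537e-01,  2.55216960e-06]), 'contact_force': array([ 0.00580736, -0.30543966, -0.97258409]), 'ft_torque': array([ 0.0475669 , -0.05070555,  0.00312513]), 'grasp_force': 0.0, 'gripper_width': 0.9972700543922124}
```

Run:
```python
from h import *
import pickle
fr=pickle.load(open('fr.pkl','rb'))
a=fr['top']['pixels'][140:250,260:400];b=fr['scene']['pixels'][125:235,205:345]
im=np.vstack([cv2.resize(x,(763,299*2),interpolation=cv2.INTER_CUBIC) for x in (a,)])
cv2.imwrite('pics/a1.png',im[:,:,::-1])
c=np.hstack([cv2.resize(fr['top']['pixels'],(400,300)),cv2.resize(b,(400,300),interpolation=cv2.INTER_CUBIC)])
cv2.imwrite('pics/a2.png',c[:,:,::-1])
```

```text
(no output)
```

View pics/a1.png

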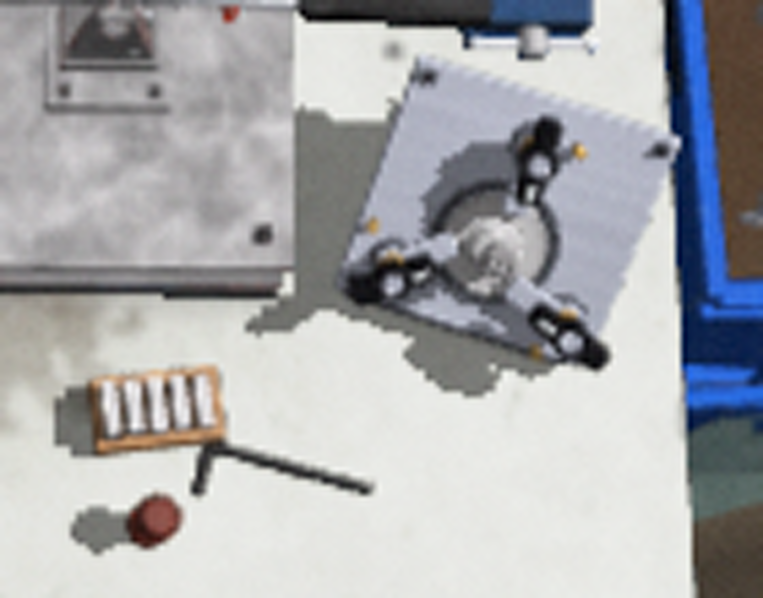

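View pics/a2.png

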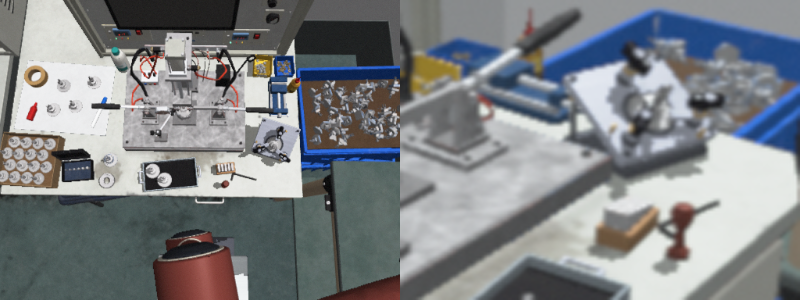

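The top view shows the fixture yawed about -20°, with knobs near crop px (545,150), (385,275) and (580,340) and the rotor at (490,250). The feeler block, hex key and stamp sit to its lower left. The scene view shows a lever handle close by. I'll move above the fixture for a wrist view.

Request:
apply_moves(series=[{"dx": 35,"dy": -20,"dz": -20},{"dx": 70,"dy": -40,"dz": -30},{"dx": 105,"dy": -60,"dz": -40},{"dx": 140,"dy": -80,"dz": -50},{"dx": 175,"dy": -100,"dz": -50}])

```text
invalid input at $.series[0]: expected keys jaw, dx, dy, dz, turn
```

Request:
apply_moves(series=[{"dx": 35,"dy": -20},{"dx": 70,"dy": -40},{"dx": 105,"dy": -60},{"dx": 140,"dy": -80},{"dx": 175,"dy": -105}])

```text
invalid input at $.series[0]: expected keys jaw, dx, dy, dz, turn
```

Run:
```python
from h import *
from plant import *
import pickle
fr=pickle.load(open('fr.pkl','rb'))
p=grab_frame('wrist');fr['w1']=p
T=p['camera_from_world'];print(-T[:3,:3].T@T[:3,3],T[:3,:3],p['mtx'][0,0]);s=state();print(s['time'],s['tool_pos'],s['joint_pos'])
for t in ['test_rotor','knob_a_grip','fixture']:
    for o in spotter.outline_of(p,t)[:4]:
        m=o['region'];v,u=np.nonzero(m);print(t,round(o['conf'],2),o['extent'],(u.mean().round(1),v.mean().round(1)),m.sum())
im=cv2.resize(p['pixels'],(768,576),interpolation=cv2.INTER_CUBIC);cv2.imwrite('pics/w1.png',im[:,:,::-1])
pickle.dump(fr,open('fr.pkl','wb'))
```

```text
[ 0.26622915 -0.57169432  0.37390762] [[ 0.29877778 -0.95432192  0.00122851]
 [-0.90451452 -0.28277323  0.3192065 ]
 [-0.30427837 -0.09648302 -0.94768439]] 285.4976094819637
1.15 [ 0.18697729 -0.59635148  0.25028725] [-1.38596735e+00  5.27051799e-02  1.61292192e+00 -1.50455754e-05
  1.47598254e+00 -1.19005621e-01]
```

View pics/w1.png

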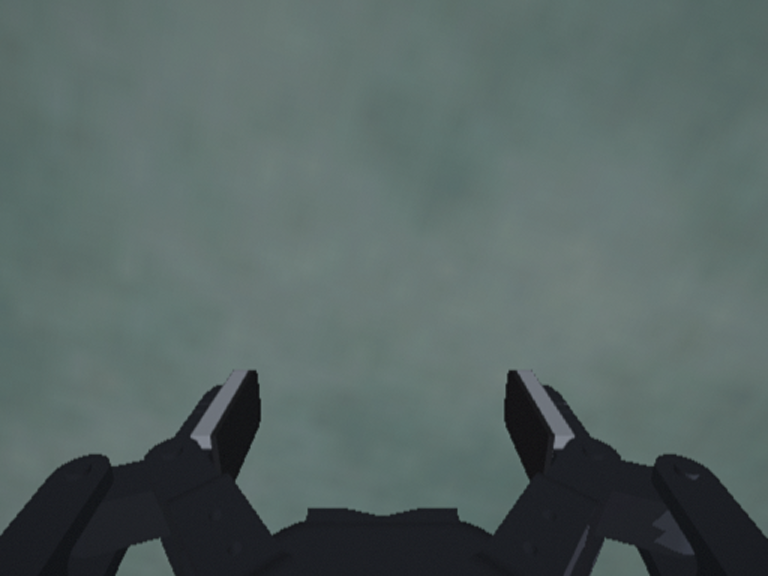

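The view shows only the gripper fingers over the floor because the moves were refused: every row needs all five keys. I'll resend them in full.

Request:
apply_moves(series=[{"dx": 35,"dy": -20,"dz": -20,"turn": 0,"jaw": 0},{"dx": 70,"dy": -40,"dz": -30,"turn": 0,"jaw": 0},{"dx": 105,"dy": -60,"dz": -40,"turn": 0,"jaw": 0},{"dx": 140,"dy": -80,"dz": -50,"turn": 0,"jaw": 0},{"dx": 175,"dy": -100,"dz": -50,"turn": 0,"jaw": 0}])

```text
time: 1.72
tool_pos: [0.3243, -0.4491, 0.3031]
tool_rot: [0.002, 0.989, 0.151, 0.001]
contact_force: [1.5, -0.1, 1.7]
gripper_width: 0.996
grasp_force: 0.0
```

Request:
apply_moves(series=[{"dx": 35,"dy": -20,"dz": 0,"turn": 0,"jaw": 0},{"dx": 70,"dy": -40,"dz": 0,"turn": 0,"jaw": 0},{"dx": 105,"dy": -60,"dz": 0,"turn": 0,"jaw": 0},{"dx": 140,"dy": -80,"dz": 0,"turn": 0,"jaw": 0},{"dx": 175,"dy": -105,"dz": 0,"turn": 0,"jaw": 0}])

```text
time: 2.13
tool_pos: [0.459, -0.2967, 0.3005]
tool_rot: [0.0, 0.989, 0.151, 0.0]
contact_force: [0.0, -0.2, -0.0]
gripper_width: 1.003
grasp_force: 0.0
```

Run:
```python
from h import *
from plant import *
import pickle
fr=pickle.load(open('fr.pkl','rb'))
p=grab_frame('wrist');fr['w1']=p
s=state();print(s['time'],s['tool_pos'],s['joint_pos'],s['tool_rot'])
for t in ['test_rotor','knob_a_grip','fixture']:
    for o in spotter.outline_of(p,t)[:4]:
        m=o['region'];v,u=np.nonzero(m);print(t,round(o['conf'],2),o['extent'],(u.mean().round(1),v.mean().round(1)),m.sum())
im=cv2.resize(p['pixels'],(768,576),interpolation=cv2.INTER_CUBIC);cv2.imwrite('pics/w2.png',im[:,:,::-1])
pickle.dump(fr,open('fr.pkl','wb'))
```

```text
2.1833 [ 0.46255035 -0.29093878  0.30053394] [-0.70047932 -0.1611078   1.73542813  0.00583601  1.56723283  0.55982317] [-0.00189833  0.98797077  0.15461318  0.00221616]
test_rotor 0.83 [223.7, 61.2, 263.3, 106.9] (np.float64(242.0), np.float64(82.4)) 1287
test_rotor 0.47 [168.2, 0.0, 336.1, 154.2] (np.float64(254.4), np.float64(63.5)) 12627
knob_a_grip 0.86 [244.6, 25.5, 275.4, 72.3] (np.float64(259.8), np.float64(50.7)) 875
fixture 0.9 [169.2, 1.2, 334.1, 152.8] (np.float64(254.8), np.float64(63.1)) 12336
fixture 0.34 [1.0, 42.0, 38.0, 134.8] (np.float64(16.5), np.float64(87.3)) 2869
```

View pics/w2.png

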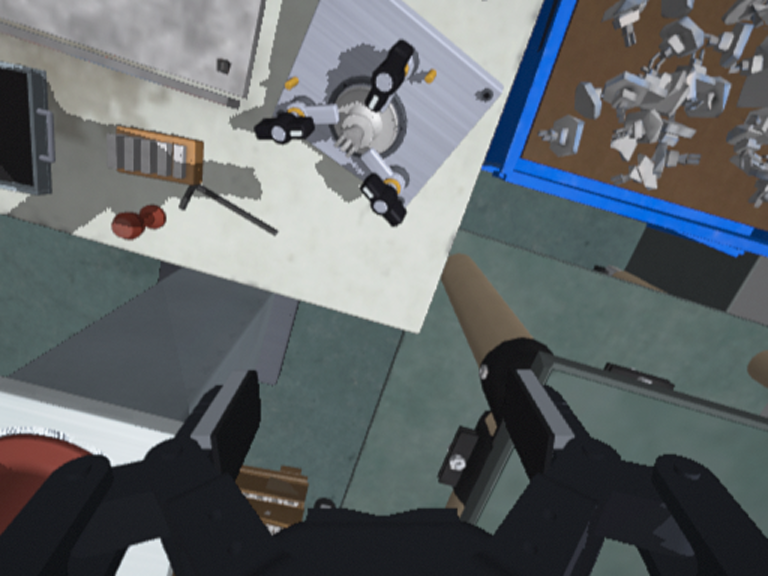

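The wrist view shows the plate, with bar-top centres near zoomed px (391,75), (284,128) and (384,199) and the plate's high-right corner at (502,93). The rotor is at (362,125). I'll fit the fixture geometry from these points.

```bash
cat > fit.py <<'E'
from h import *
import pickle
from scipy.optimize import least_squares
fr=pickle.load(open('fr.pkl','rb'))
def frame(q):
    ex=R.from_euler('ZY',[q[3],-np.pi/6]).as_matrix();return q[:3],ex
def pts(q):
    P,E=frame(q);g=lambda a,h=48:P+E@[54*1e-3*np.cos(a),54e-3*np.sin(a),h*1e-3]
    o,h0=q[4],q[5]
    c=lambda i,j:P+E@[o+i*.066,j*.07,0]
    return dict(a=g(0),b=g(q[5]),c=g(-q[6]),hl=c(1,1),hr=c(1,-1),ll=c(-1,1),tip=P+E@[0,0,q[7]])
w=lambda u,v:(u/1.5,v/1.5)
t=lambda u,v:(260+u/5.45,140+v/5.436)
OBS=[('w1','a',w(391,75)),('w1','b',w(284,128)),('w1','c',w(384,199)),('w1','hr',w(502,93)),('w1','tip',w(348,143)),
('top','a',t(539,160)),('top','b',t(388,280)),('top','c',t(570,325)),('top','hl',t(418,58)),('top','hr',t(680,142)),('top','ll',t(340,287))]
def res(q):
    X=pts(q);r=[(proj(fr[f],X[n])[0]-uv)*(1 if f=='w1' else 1) for f,n,uv in OBS]
    return np.r_[np.ravel(r),(q[5]-2.094)/.1,(q[6]-2.094)/.1,(q[7]-.056)/.003]
def fit():
    s=least_squares(res,[.56,-.27,.06,-.33,0,2.094,2.094,.056],loss='soft_l1',x_scale=[.01,.01,.01,.1,.01,.1,.1,.01]);return s
if __name__=='__main__':
    s=fit();q=s.x;print(q.round(4))
    for (f,n,uv),r in zip(OBS,s.fun[:22].reshape(-1,2)):print(f,n,r.round(1))
    for k,v in pts(q).items():print(k,v.round(4))
    P,E=frame(q)
    for n,a in zip('abc',(0,q[5],-q[6])):print('grip',n,(P+E@[.054*np.cos(a),.054*np.sin(a),.038]).round(4))
    # lever end
    A=[]
    for f,uv in (('top',(350,142)),('scene',(266,130.5))):
        T=fr[f]['camera_from_world'];M=fr[f]['mtx']@T[:3];A+= [uv[0]*M[2]-M[0],uv[1]*M[2]-M[1]]
    A=np.array(A);x=np.linalg.lstsq(A[:,:3],-A[:,3],rcond=None)[0];print('lever',x)
E
python3 fit.py
```

```text
[ 0.5577 -0.2582  0.0494 -0.3246  0.0087  2.1234  2.0914  0.0564]
w1 a [-0.6  0.2]
w1 b [0.5 0. ]
w1 c [0.3 0.2]
w1 hr [-0.2 -0.1]
w1 tip [-0.2 -0.3]
top a [ 0.5 -0.5]
top b [ 1.3 -0.6]
top c [0.1 1.4]
top hl [ 0.1 -0.3]
top hr [-0.   0.1]
top ll [-1.5 -0.2]
a [ 0.5793 -0.2654  0.1179]
b [ 0.5264 -0.1991  0.0768]
c [ 0.498  -0.2875  0.0775]
hl [ 0.6413 -0.2124  0.0867]
hr [ 0.5967 -0.3451  0.0867]
ll [ 0.533  -0.176   0.0207]
tip [ 0.531  -0.2492  0.0982]
grip a [ 0.584  -0.267   0.1093]
grip b [ 0.5311 -0.2007  0.0681]
grip c [ 0.5027 -0.2891  0.0688]
lever [ 0.64066436 -0.23153258  0.16185767]
```

The fit agrees across views to about 1 px. I'll go over knob b first and turn the tool to yaw -1.41.

Request:
apply_moves(series=[{"dx": 20,"dy": -14,"dz": 26,"turn": 0.12,"jaw": 0.4},{"dx": 40,"dy": -28,"dz": 52,"turn": 0.24,"jaw": 0.4},{"dx": 60,"dy": -42,"dz": 78,"turn": 0.36,"jaw": 0.4},{"dx": 80,"dy": -56,"dz": 90,"turn": 0.48,"jaw": 0.4},{"dx": 97,"dy": -70,"dz": 100,"turn": 0.6,"jaw": 0.4}])

```text
time: 2.75
tool_pos: [0.5285, -0.2027, 0.1978]
tool_rot: [-0.0, 0.988, -0.152, -0.002]
contact_force: [0.5, 0.7, 0.7]
gripper_width: 0.604
grasp_force: 0.0
```

Request:
apply_moves(series=[{"dx": 0,"dy": 0,"dz": 0,"turn": 0.12,"jaw": 0.4},{"dx": 0,"dy": 0,"dz": 0,"turn": 0.24,"jaw": 0.4},{"dx": 0,"dy": 0,"dz": 0,"turn": 0.36,"jaw": 0.4},{"dx": 0,"dy": 0,"dz": 0,"turn": 0.48,"jaw": 0.4},{"dx": 0,"dy": 0,"dz": 0,"turn": 0.6,"jaw": 0.4}])

```text
time: 3.17
tool_pos: [0.5288, -0.2042, 0.2002]
tool_rot: [0.0, 0.899, -0.437, -0.0]
contact_force: [0.6, 0.5, 0.1]
gripper_width: 0.601
grasp_force: 0.0
```

Request:
apply_moves(series=[{"dx": 0,"dy": 0,"dz": 0,"turn": 0.12,"jaw": 0.4},{"dx": 0,"dy": 0,"dz": 0,"turn": 0.24,"jaw": 0.4},{"dx": 0,"dy": 0,"dz": 0,"turn": 0.36,"jaw": 0.4},{"dx": 0,"dy": 0,"dz": 0,"turn": 0.48,"jaw": 0.4},{"dx": 0,"dy": 0,"dz": 0,"turn": 0.51,"jaw": 0.4}])

```text
time: 3.58
tool_pos: [0.5287, -0.2043, 0.2003]
tool_rot: [0.0, 0.76, -0.649, 0.0]
contact_force: [-0.3, 0.3, -0.7]
gripper_width: 0.6
grasp_force: 0.0
```

```bash
cat >> h.py <<'E'
def delta(s,tgt,yaw):
    q=s['tool_rot'];M=R.from_quat([q[1],q[2],q[3],q[0]]).as_matrix();d=M.T@(np.array(tgt)-s['tool_pos'])*1000
    y=np.arctan2(M[1,0],M[0,0]);t=-(yaw-y);t=(t+np.pi)%(2*np.pi)-np.pi
    print('t',s['time'],'pos',s['tool_pos'].round(4),'yaw',y.round(3),'j6',s['joint_pos'][5].round(2),'w',s['gripper_width'],'| d',d.round(1),'turn',t.round(3))
E
python3 - <<'E'
from h import *
from plant import *
import pickle
fr=pickle.load(open('fr.pkl','rb'))
p=grab_frame('wrist');fr['w2']=p
delta(state(),[.5311,-.2007,.0721],-1.407)
im=cv2.resize(p['pixels'],(768,576),interpolation=cv2.INTER_CUBIC);cv2.imwrite('pics/w3.png',im[:,:,::-1])
pickle.dump(fr,open('fr.pkl','wb'))
E
```

```text
t 3.6333 pos [ 0.5287 -0.2043  0.2003] yaw -1.412 j6 2.48 w 0.5972091651078271 | d [ -3.2  -3.  128.2] turn -0.005
```

View pics/w3.png

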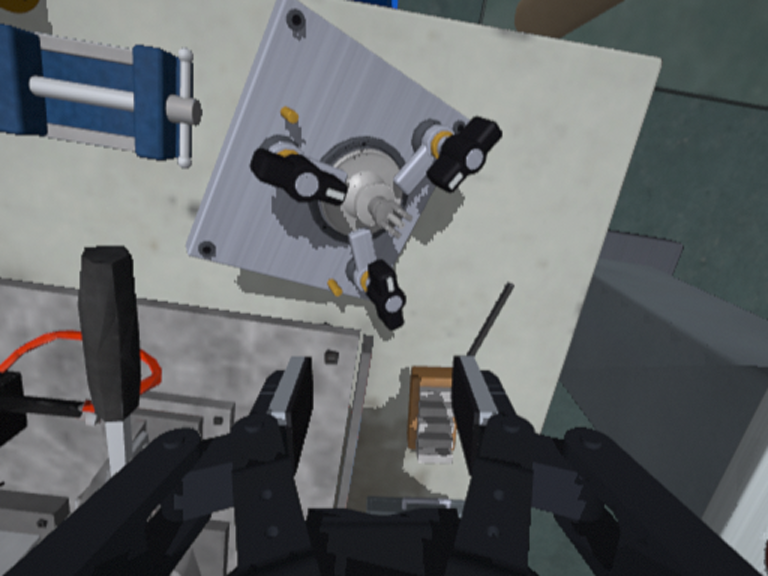

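The wrist view from above b shows the knob bolt heads at zoomed px a(306,184), b(393,303) and c(474,160), the plate's corner at (188,255), and the lever tip at (105,250). I'll refit with both wrist views.

```bash
python3 - <<'E'
import re
s=open('fit.py').read()
s=s.replace("('w1','a',w(391,75)),('w1','b',w(284,128)),('w1','c',w(384,199))","('w1','a',w(384,82)),('w1','b',w(278,132)),('w1','c',w(380,208)),('w2','a',w(306,184)),('w2','b',w(393,303)),('w2','c',w(474,160)),('w2','hl',w(188,255)),('w2','tip',w(395,217))")
s=s.replace("[:22]","[:32]").replace("(('top',(350,142)),('scene',(266,130.5)))","(('top',(350,142)),('w2',w(105,250)))").replace("if f=='w1' else 1","if f[0]=='w' else .5")
s+='''
    for n in 'abc': print(n,'bar dirs',)
    np.save('q.npy',q)
    from plant import state
    delta(state(),[.5311,-.2007,.0721],-1.407)
'''
open('fit.py','w').write(s)
E
python3 fit.py
```

```text
[ 0.5521 -0.256   0.0555 -0.3151  0.0128  2.083   2.1162  0.0463]
w1 a [ 0.1 -0. ]
w1 b [0.2 0.4]
w1 c [-0.6 -0.9]
w2 a [ 0.2 -0.9]
w2 b [-0.4 -0.1]
w2 c [ 0.2 -0.5]
w2 hl [-0.   0.4]
w2 tip [-0.6  0.8]
w1 hr [ 0.1 -0. ]
w1 tip [-0.6  0.5]
top a [0.1 0.4]
top b [0.5 0.2]
top c [-0.1  1.6]
top hl [ 0.1 -0.1]
top hr [ 0.2 -0.1]
top ll [-0.6  0.1]
a [ 0.5737 -0.2631  0.1241]
b [ 0.522  -0.1967  0.0839]
c [ 0.4919 -0.2849  0.0831]
hl [ 0.6386 -0.2106  0.0949]
hr [ 0.5953 -0.3437  0.0949]
ll [ 0.53   -0.1752  0.0289]
tip [ 0.53   -0.2488  0.0956]
grip a [ 0.5785 -0.2646  0.1154]
grip b [ 0.5268 -0.1983  0.0752]
grip c [ 0.4966 -0.2865  0.0744]
lever [ 0.63889346 -0.23098146  0.1663374 ]
a bar dirs
b bar dirs
c bar dirs
t 3.6333 pos [ 0.5287 -0.2043  0.2003] yaw -1.412 j6 2.48 w 0.5972091651078271 | d [ -3.2  -3.  128.2] turn -0.005
```

Request:
apply_moves(series=[{"dx": -5,"dy": 0,"dz": 30,"turn": 0,"jaw": 0.65},{"dx": -5,"dy": 0,"dz": 60,"turn": 0,"jaw": 0.65},{"dx": -5,"dy": 0,"dz": 90,"turn": 0,"jaw": 0.65},{"dx": -5,"dy": 0,"dz": 110,"turn": 0,"jaw": 0.65},{"dx": -5,"dy": 0,"dz": 126,"turn": 0,"jaw": 0.65}])

```text
time: 4.05
tool_pos: [0.5282, -0.1986, 0.0762]
tool_rot: [-0.0, 0.763, -0.647, -0.001]
contact_force: [-36.2, 17.3, 93.7]
gripper_width: 0.351
grasp_force: 49.4
```

Request:
apply_moves(series=[{"dx": 0,"dy": 0,"dz": 0,"turn": 0,"jaw": 0.75},{"dx": 0,"dy": 0,"dz": 0,"turn": 0,"jaw": 0.8},{"dx": 0,"dy": 0,"dz": 0,"turn": 0,"jaw": 0.85},{"dx": 0,"dy": 0,"dz": 0,"turn": 0,"jaw": 0.9},{"dx": 0,"dy": 0,"dz": 0,"turn": 0,"jaw": 0.9}])

```text
time: 4.47
tool_pos: [0.5277, -0.1993, 0.0786]
tool_rot: [0.001, 0.763, -0.647, -0.001]
contact_force: [-19.8, 5.2, 26.8]
gripper_width: 0.222
grasp_force: 82.4
```

Run:
```python
from h import *
from plant import *
p=grab_frame('wrist')
s=state();delta(s,[.528,-.199,.074],-1.407);print(s['contact_force'],s['ft_torque'],s['grasp_force'])
im=cv2.resize(p['pixels'],(600,450),interpolation=cv2.INTER_CUBIC);cv2.imwrite('pics/w4.png',im[:,:,::-1])
```

```text
t 4.5167 pos [ 0.5277 -0.1992  0.0786] yaw -1.406 j6 2.49 w 0.22682017969008267 | d [-0.2 -0.4  4.6] turn 0.001
[-20.12087609   5.92637566  26.08593071] [0.91060963 1.49897587 0.38524302] 82.33107845764607
```

View pics/w4.png

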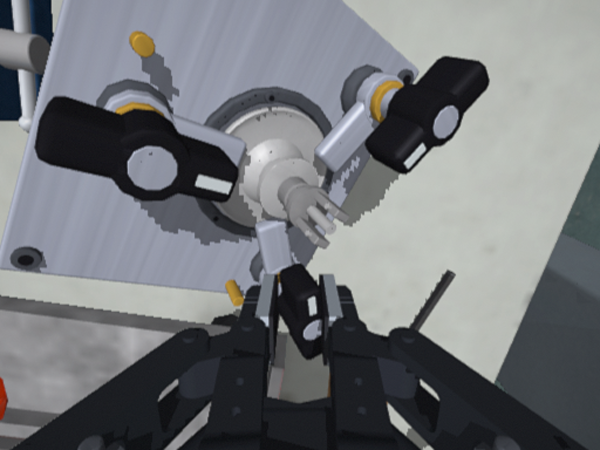

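The gripper straddles knob b, and the bar's top line from (310,303) to (313,328) is nearly in line with the pads. The 19 mm opening matches the rolled bar section. I'll relieve the vertical force, then turn.

Request:
apply_moves(series=[{"dx": 0,"dy": 0,"dz": -5,"turn": 0,"jaw": 0.9},{"dx": 0,"dy": 0,"dz": -5,"turn": -0.1,"jaw": 0.9},{"dx": 0,"dy": 0,"dz": -5,"turn": -0.2,"jaw": 0.9}])

```text
time: 4.77
tool_pos: [0.5271, -0.1992, 0.0812]
tool_rot: [0.001, 0.825, -0.566, -0.001]
contact_force: [-15.6, 2.3, 15.0]
gripper_width: 0.192
grasp_force: 63.6
```

Request:
apply_moves(series=[{"dx": 0,"dy": 0,"dz": 0,"turn": -0.12,"jaw": 0.9},{"dx": 0,"dy": 0,"dz": 0,"turn": -0.24,"jaw": 0.9},{"dx": 0,"dy": 0,"dz": 0,"turn": -0.36,"jaw": 0.9},{"dx": 0,"dy": 0,"dz": 0,"turn": -0.48,"jaw": 0.9},{"dx": 0,"dy": 0,"dz": 0,"turn": -0.6,"jaw": 0.9}])

```text
time: 5.18
tool_pos: [0.5281, -0.1994, 0.0817]
tool_rot: [0.0, 0.955, -0.296, -0.0]
contact_force: [-7.8, 0.2, 12.5]
gripper_width: 0.139
grasp_force: 58.4
```

Request:
apply_moves(series=[{"dx": 0,"dy": 0,"dz": 0,"turn": -0.12,"jaw": 0.9},{"dx": 0,"dy": 0,"dz": 0,"turn": -0.24,"jaw": 0.9},{"dx": 0,"dy": 0,"dz": 0,"turn": -0.36,"jaw": 0.9},{"dx": 0,"dy": 0,"dz": 0,"turn": -0.48,"jaw": 0.9},{"dx": 0,"dy": 0,"dz": 0,"turn": -0.6,"jaw": 0.9}])

```text
time: 5.6
tool_pos: [0.5291, -0.1985, 0.0811]
tool_rot: [-0.0, 1.0, -0.002, 0.001]
contact_force: [-3.1, 8.6, 8.3]
gripper_width: 0.129
grasp_force: 108.3
```

Run:
```python
from h import *
from plant import *
p=grab_frame('wrist')
s=state();delta(s,[.528,-.199,.074],.1);print(s['contact_force'],s['ft_torque'],s['grasp_force'])
im=cv2.resize(p['pixels'],(600,450),interpolation=cv2.INTER_CUBIC);cv2.imwrite('pics/w5.png',im[:,:,::-1])
```

```text
t 5.65 pos [ 0.5291 -0.1985  0.0811] yaw 0.001 j6 1.08 w 0.13032604470342346 | d [-1.1  0.5  7.1] turn -0.099
[-1.80590999  8.31551398  7.95495997] [-0.41962679  0.24945319 -0.89503306] 107.76787776499987
```

View pics/w5.png

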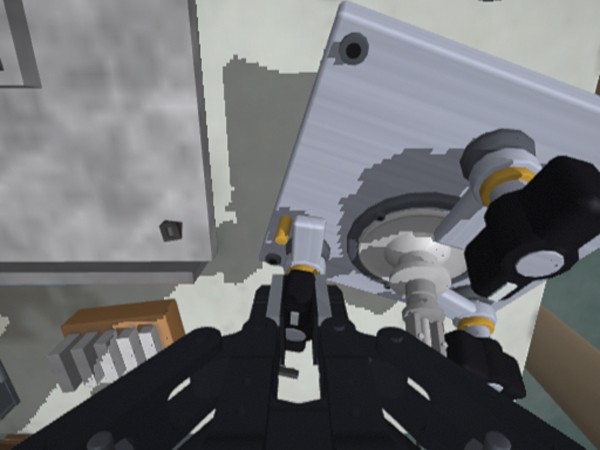

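Toe b now lies next to its yellow stop pin at (283,230). I'll push a little further to confirm it is at the stop, then open.

Request:
apply_moves(series=[{"dx": 0,"dy": 0,"dz": 0,"turn": -0.05,"jaw": 0.9},{"dx": 0,"dy": 0,"dz": 0,"turn": -0.1,"jaw": 0.9}])

```text
time: 5.82
tool_pos: [0.5295, -0.1982, 0.0809]
tool_rot: [-0.0, 0.999, 0.046, 0.002]
contact_force: [1.3, 8.5, 8.1]
gripper_width: 0.131
grasp_force: 128.9
```

Run:
```python
from h import *
from plant import *
s=state();delta(s,[.4995,-.288,.15],.785);print(s['contact_force'],s['ft_torque'],s['grasp_force'])
```

```text
t 5.8167 pos [ 0.5295 -0.1982  0.0809] yaw 0.092 j6 0.99 w 0.13085597452554057 | d [-37.9  86.7 -69.3] turn -0.693
[1.33259404 8.52387655 8.10018513] [-0.44000072 -0.01850054 -1.17327101] 128.92697537317872
```

Request:
apply_moves(series=[{"dx": 0,"dy": 0,"dz": 0,"turn": 0.05,"jaw": 0.6},{"dx": 0,"dy": 0,"dz": 0,"turn": 0.05,"jaw": 0.6},{"dx": 0,"dy": 0,"dz": -30,"turn": 0,"jaw": 0.6},{"dx": 0,"dy": 0,"dz": -60,"turn": 0,"jaw": 0.6},{"dx": 0,"dy": 0,"dz": -90,"turn": 0,"jaw": 0.6}])

```text
time: 6.23
tool_pos: [0.5276, -0.1983, 0.1695]
tool_rot: [-0.0, 0.999, 0.047, -0.001]
contact_force: [1.0, -0.2, 0.2]
gripper_width: 0.399
grasp_force: 0.0
```

Request:
apply_moves(series=[{"dx": -8,"dy": 18,"dz": 0,"turn": -0.12,"jaw": 0.6},{"dx": -16,"dy": 36,"dz": 0,"turn": -0.24,"jaw": 0.6},{"dx": -24,"dy": 54,"dz": 0,"turn": -0.36,"jaw": 0.6},{"dx": -32,"dy": 72,"dz": 0,"turn": -0.48,"jaw": 0.6},{"dx": -38,"dy": 87,"dz": 0,"turn": -0.6,"jaw": 0.6}])

```text
time: 6.65
tool_pos: [0.4978, -0.2898, 0.1693]
tool_rot: [0.0, 0.939, 0.343, -0.0]
contact_force: [-0.0, -0.0, 0.2]
gripper_width: 0.403
grasp_force: 0.0
```

Request:
apply_moves(series=[{"dx": 0,"dy": 0,"dz": 0,"turn": -0.1,"jaw": 0.6},{"dx": 0,"dy": 0,"dz": 0,"turn": -0.1,"jaw": 0.6}])

```text
time: 6.82
tool_pos: [0.498, -0.2895, 0.1692]
tool_rot: [0.0, 0.922, 0.386, -0.0]
contact_force: [0.7, 0.1, 0.2]
gripper_width: 0.395
grasp_force: 0.0
```

Run:
```python
from h import *
from plant import *
import pickle
fr=pickle.load(open('fr.pkl','rb'))
p=grab_frame('wrist');fr['w3']=p;pickle.dump(fr,open('fr.pkl','wb'))
s=state();delta(s,[.4995,-.288,.084],.785);print(s['contact_force'],s['ft_torque'],s['grasp_force'])
im=cv2.resize(p['pixels'],(768,576),interpolation=cv2.INTER_CUBIC);cv2.imwrite('pics/w6.png',im[:,:,::-1])
```

```text
t 6.8667 pos [ 0.4982 -0.2888  0.1691] yaw 0.791 j6 0.13 w 0.3993993492890999 | d [ 1.5  0.4 85.1] turn 0.006
[-0.29073027  0.07241797  0.32656896] [ 0.01332956  0.05140977 -0.00194555] 0.0
```

View pics/w6.png

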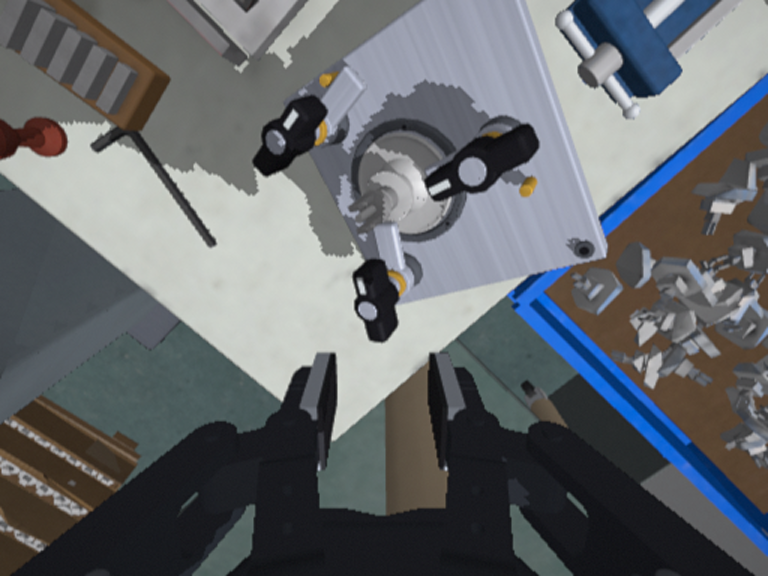

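Knob b is clear with its toe against the pin at (328,78). Knob c's bolt is at (367,311), slightly left of the tool's centre line. I'll descend on c.

Request:
apply_moves(series=[{"dx": 0,"dy": -2,"dz": 25,"turn": 0,"jaw": 0.6},{"dx": 1,"dy": -2,"dz": 50,"turn": 0,"jaw": 0.6},{"dx": 1,"dy": -2,"dz": 70,"turn": 0,"jaw": 0.6},{"dx": 1,"dy": -2,"dz": 86,"turn": 0,"jaw": 0.6}])

```text
time: 7.2
tool_pos: [0.4973, -0.2848, 0.0812]
tool_rot: [-0.001, 0.923, 0.386, -0.001]
contact_force: [-0.6, -0.2, -0.3]
gripper_width: 0.4
grasp_force: 0.0
```

Request:
apply_moves(series=[{"dx": 0,"dy": 0,"dz": 0,"turn": 0,"jaw": 0.7},{"dx": 0,"dy": 0,"dz": 0,"turn": 0,"jaw": 0.8},{"dx": 0,"dy": 0,"dz": 0,"turn": 0,"jaw": 0.9},{"dx": 0,"dy": 0,"dz": 0,"turn": 0,"jaw": 0.9}])

```text
time: 7.53
tool_pos: [0.4985, -0.2851, 0.0832]
tool_rot: [0.0, 0.922, 0.386, 0.001]
contact_force: [1.1, 1.2, -7.6]
gripper_width: 0.202
grasp_force: 58.7
```

Request:
apply_moves(series=[{"dx": 0,"dy": 0,"dz": 0,"turn": -0.12,"jaw": 0.9},{"dx": 0,"dy": 0,"dz": 0,"turn": -0.24,"jaw": 0.9},{"dx": 0,"dy": 0,"dz": 0,"turn": -0.36,"jaw": 0.9},{"dx": 0,"dy": 0,"dz": 0,"turn": -0.48,"jaw": 0.9},{"dx": 0,"dy": 0,"dz": 0,"turn": -0.6,"jaw": 0.9}])

```text
time: 7.95
tool_pos: [0.4971, -0.286, 0.0842]
tool_rot: [-0.001, 0.765, 0.644, -0.001]
contact_force: [-8.8, 6.9, 11.5]
gripper_width: 0.199
grasp_force: 75.6
```

Request:
apply_moves(series=[{"dx": 0,"dy": 0,"dz": 0,"turn": -0.12,"jaw": 0.9},{"dx": 0,"dy": 0,"dz": 0,"turn": -0.24,"jaw": 0.9},{"dx": 0,"dy": 0,"dz": 0,"turn": -0.36,"jaw": 0.9},{"dx": 0,"dy": 0,"dz": 0,"turn": -0.48,"jaw": 0.9},{"dx": 0,"dy": 0,"dz": 0,"turn": -0.6,"jaw": 0.9}])

```text
time: 8.37
tool_pos: [0.4961, -0.2853, 0.0853]
tool_rot: [-0.003, 0.54, 0.841, -0.001]
contact_force: [-13.2, 5.0, 10.3]
gripper_width: 0.182
grasp_force: 59.1
```

Run:
```python
from h import *
from plant import *
s=state();delta(s,[.4995,-.288,.084],2.054);print(s['contact_force'],s['ft_torque'],s['grasp_force'])
```

```text
t 8.3667 pos [ 0.4961 -0.2853  0.0853] yaw 2.0 j6 -1.08 w 0.18186897899192622 | d [-3.8  2.   1.3] turn -0.054
[-13.2095406    5.02185803  10.3072928 ] [ 0.5785374   1.28660544 -0.00900426] 59.11665505031124
```

No stop torque yet, so I'll keep turning.

Request:
apply_moves(series=[{"dx": 0,"dy": 0,"dz": 0,"turn": -0.06,"jaw": 0.9},{"dx": 0,"dy": 0,"dz": 0,"turn": -0.12,"jaw": 0.9},{"dx": 0,"dy": 0,"dz": 0,"turn": -0.18,"jaw": 0.9}])

```text
time: 8.62
tool_pos: [0.4955, -0.2853, 0.0855]
tool_rot: [-0.004, 0.465, 0.885, -0.001]
contact_force: [-17.1, 4.0, 12.0]
gripper_width: 0.176
grasp_force: 60.6
```

Run:
```python
from h import *
from plant import *
s=state();delta(s,[.4995,-.288,.084],2.054);print(s['contact_force'],s['ft_torque'],s['grasp_force'])
```

```text
t 8.6167 pos [ 0.4955 -0.2853  0.0855] yaw 2.175 j6 -1.25 w 0.17631739729152202 | d [-4.5  1.7  1.4] turn 0.121
[-17.06113775   4.04079249  11.98704507] [ 0.57507471  1.74267372 -0.98239906] 60.59951769275358
```

Request:
apply_moves(series=[{"dx": 0,"dy": 0,"dz": 0,"turn": -0.05,"jaw": 0.9},{"dx": 0,"dy": 0,"dz": 0,"turn": -0.1,"jaw": 0.9}])

```text
time: 8.78
tool_pos: [0.495, -0.2848, 0.0858]
tool_rot: [-0.005, 0.421, 0.907, 0.0]
contact_force: [-20.4, 5.7, 16.7]
gripper_width: 0.174
grasp_force: 75.0
```

Run:
```python
from h import *
from plant import *
s=state();delta(s,[.577,-.267,.2],-.325);print(s['contact_force'],s['ft_torque'],s['grasp_force'])
```

```text
t 8.7833 pos [ 0.495  -0.2848  0.0858] yaw 2.272 j6 -1.35 w 0.17384255386160505 | d [ -38.3   73.6 -114.9] turn 2.597
[-20.39346703   5.74806987  16.70082875] [ 1.16406977  2.09796598 -1.42009492] 75.00946015119553
```

Request:
apply_moves(series=[{"dx": 0,"dy": 0,"dz": 0,"turn": 0.05,"jaw": 0.6},{"dx": 0,"dy": 0,"dz": 0,"turn": 0.05,"jaw": 0.6},{"dx": 0,"dy": 0,"dz": -40,"turn": 0,"jaw": 0.6},{"dx": 0,"dy": 0,"dz": -80,"turn": 0,"jaw": 0.6},{"dx": 0,"dy": 0,"dz": -115,"turn": 0,"jaw": 0.6}])

```text
time: 9.2
tool_pos: [0.4982, -0.2855, 0.2009]
tool_rot: [0.0, 0.42, 0.908, -0.0]
contact_force: [1.3, -0.8, 0.1]
gripper_width: 0.399
grasp_force: 0.0
```

Request:
apply_moves(series=[{"dx": -10,"dy": 18,"dz": 0,"turn": 0.12,"jaw": 0.6},{"dx": -20,"dy": 36,"dz": 0,"turn": 0.24,"jaw": 0.6},{"dx": -30,"dy": 54,"dz": 0,"turn": 0.36,"jaw": 0.6},{"dx": -38,"dy": 74,"dz": 0,"turn": 0.48,"jaw": 0.6},{"dx": -38,"dy": 74,"dz": 0,"turn": 0.6,"jaw": 0.6}])

```text
time: 9.62
tool_pos: [0.582, -0.2656, 0.1996]
tool_rot: [0.001, 0.671, 0.742, 0.001]
contact_force: [0.2, 0.4, -0.3]
gripper_width: 0.399
grasp_force: 0.0
```

Request:
apply_moves(series=[{"dx": 0,"dy": 0,"dz": 0,"turn": 0.12,"jaw": 0.6},{"dx": 0,"dy": 0,"dz": 0,"turn": 0.24,"jaw": 0.6},{"dx": 0,"dy": 0,"dz": 0,"turn": 0.36,"jaw": 0.6},{"dx": 0,"dy": 0,"dz": 0,"turn": 0.48,"jaw": 0.6},{"dx": 0,"dy": 0,"dz": 0,"turn": 0.6,"jaw": 0.6}])

```text
time: 10.03
tool_pos: [0.5794, -0.2667, 0.1993]
tool_rot: [0.0, 0.86, 0.509, -0.0]
contact_force: [-0.3, -0.4, 0.3]
gripper_width: 0.401
grasp_force: 0.0
```

Request:
apply_moves(series=[{"dx": 0,"dy": 0,"dz": 0,"turn": 0.12,"jaw": 0.6},{"dx": 0,"dy": 0,"dz": 0,"turn": 0.24,"jaw": 0.6},{"dx": 0,"dy": 0,"dz": 0,"turn": 0.36,"jaw": 0.6},{"dx": 0,"dy": 0,"dz": 0,"turn": 0.48,"jaw": 0.6},{"dx": 0,"dy": 0,"dz": 0,"turn": 0.6,"jaw": 0.6}])

```text
time: 10.45
tool_pos: [0.5794, -0.2667, 0.1993]
tool_rot: [0.0, 0.973, 0.232, 0.0]
contact_force: [0.3, -0.8, 0.0]
gripper_width: 0.398
grasp_force: 0.0
```

Request:
apply_moves(series=[{"dx": 0,"dy": 0,"dz": 0,"turn": 0.12,"jaw": 0.6},{"dx": 0,"dy": 0,"dz": 0,"turn": 0.24,"jaw": 0.6},{"dx": 0,"dy": 0,"dz": 0,"turn": 0.36,"jaw": 0.6},{"dx": 0,"dy": 0,"dz": 0,"turn": 0.48,"jaw": 0.6},{"dx": 0,"dy": 0,"dz": 0,"turn": 0.6,"jaw": 0.6}])

```text
time: 10.87
tool_pos: [0.5794, -0.2667, 0.1993]
tool_rot: [0.0, 0.998, -0.065, 0.0]
contact_force: [0.2, -0.5, -0.2]
gripper_width: 0.402
grasp_force: 0.0
```

Request:
apply_moves(series=[{"dx": 0,"dy": 0,"dz": 0,"turn": 0.12,"jaw": 0.6},{"dx": 0,"dy": 0,"dz": 0,"turn": 0.2,"jaw": 0.6}])

```text
time: 11.03
tool_pos: [0.5794, -0.2667, 0.1993]
tool_rot: [0.0, 0.986, -0.164, 0.0]
contact_force: [-0.2, 0.1, -0.1]
gripper_width: 0.398
grasp_force: 0.0
```

Run:
```python
from h import *
from plant import *
import pickle
fr=pickle.load(open('fr.pkl','rb'))
p=grab_frame('wrist');fr['w4']=p;pickle.dump(fr,open('fr.pkl','wb'))
s=state();delta(s,[.578,-.265,.126],-.325);print(s['contact_force'],s['ft_torque'],s['grasp_force'])
im=cv2.resize(p['pixels'],(768,576),interpolation=cv2.INTER_CUBIC);cv2.imwrite('pics/w7.png',im[:,:,::-1])
```

```text
t 11.0833 pos [ 0.5794 -0.2667  0.1993] yaw -0.332 j6 1.35 w 0.39599459730101755 | d [-1.9 -1.2 73.3] turn -0.007
[-0.06445107  0.29857677 -0.09375682] [0.02572221 0.01705562 0.03614453] 0.0
```

View pics/w7.png

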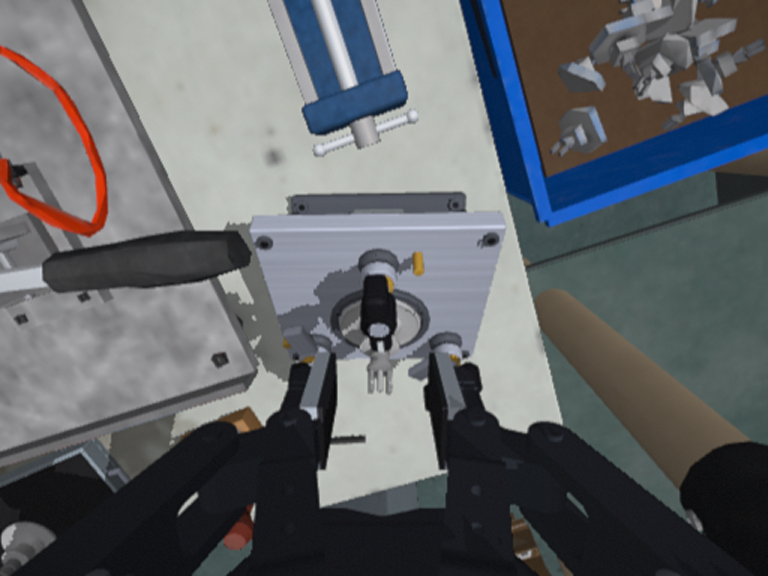

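Knob a's bar is centred at (378,305), in line with the pads. The lever tip at (245,245) is about 68 mm from the tool axis, so it clears the gripper body. Descending.

Request:
apply_moves(series=[{"dx": -2,"dy": -2,"dz": 25,"turn": 0,"jaw": 0.6},{"dx": -2,"dy": -2,"dz": 45,"turn": 0,"jaw": 0.6},{"dx": -2,"dy": -2,"dz": 60,"turn": 0,"jaw": 0.6},{"dx": -2,"dy": -2,"dz": 72,"turn": 0,"jaw": 0.6}])

```text
time: 11.42
tool_pos: [0.5775, -0.2638, 0.1249]
tool_rot: [-0.0, 0.987, -0.162, -0.001]
contact_force: [-0.9, 1.4, -0.5]
gripper_width: 0.398
grasp_force: 0.0
```

Request:
apply_moves(series=[{"dx": 0,"dy": 0,"dz": 0,"turn": 0,"jaw": 0.7},{"dx": 0,"dy": 0,"dz": 0,"turn": 0,"jaw": 0.8},{"dx": 0,"dy": 0,"dz": 0,"turn": 0,"jaw": 0.9},{"dx": 0,"dy": 0,"dz": 0,"turn": 0,"jaw": 0.9},{"dx": 0,"dy": 0,"dz": 0,"turn": 0,"jaw": 0.9}])

```text
time: 11.83
tool_pos: [0.5784, -0.2642, 0.1269]
tool_rot: [0.0, 0.987, -0.162, 0.001]
contact_force: [0.8, 1.5, -2.1]
gripper_width: 0.128
grasp_force: 59.4
```

Request:
apply_moves(series=[{"dx": 0,"dy": 0,"dz": 0,"turn": -0.1,"jaw": 0.9},{"dx": 0,"dy": 0,"dz": 0,"turn": -0.2,"jaw": 0.9},{"dx": 0,"dy": 0,"dz": 0,"turn": -0.3,"jaw": 0.9}])

```text
time: 12.08
tool_pos: [0.578, -0.2643, 0.1271]
tool_rot: [0.001, 1.0, -0.012, 0.0]
contact_force: [-0.5, 4.5, -0.4]
gripper_width: 0.128
grasp_force: 88.4
```

Gripped at 11 mm, which matches the bar. I'll continue the turn; the full sweep is about 1.45.

Request:
apply_moves(series=[{"dx": 0,"dy": 0,"dz": 0,"turn": -0.12,"jaw": 0.9},{"dx": 0,"dy": 0,"dz": 0,"turn": -0.24,"jaw": 0.9},{"dx": 0,"dy": 0,"dz": 0,"turn": -0.36,"jaw": 0.9},{"dx": 0,"dy": 0,"dz": 0,"turn": -0.48,"jaw": 0.9},{"dx": 0,"dy": 0,"dz": 0,"turn": -0.6,"jaw": 0.9}])

```text
time: 12.5
tool_pos: [0.5765, -0.2645, 0.1288]
tool_rot: [-0.0, 0.959, 0.285, -0.003]
contact_force: [-12.4, 4.3, 9.9]
gripper_width: 0.13
grasp_force: 152.7
```

Request:
apply_moves(series=[{"dx": 0,"dy": 0,"dz": 0,"turn": -0.12,"jaw": 0.9},{"dx": 0,"dy": 0,"dz": 0,"turn": -0.24,"jaw": 0.9},{"dx": 0,"dy": 0,"dz": 0,"turn": -0.36,"jaw": 0.9},{"dx": 0,"dy": 0,"dz": 0,"turn": -0.45,"jaw": 0.9}])

```text
time: 12.83
tool_pos: [0.5798, -0.261, 0.1294]
tool_rot: [-0.002, 0.871, 0.492, 0.004]
contact_force: [5.6, 33.8, 1.7]
gripper_width: 0.128
grasp_force: 186.9
```

Run:
```python
from h import *
from plant import *
s=state();delta(s,[.578,-.265,.126],1.1);print(s['contact_force'],s['ft_torque'],s['grasp_force'])
```

```text
t 12.8333 pos [ 0.5798 -0.261   0.1294] yaw 1.028 j6 -0.0 w 0.12790688206970366 | d [-4.3  0.5  3.3] turn -0.072
[ 5.57961124 33.80151463  1.69052093] [ 4.13580606 -2.03531128 -1.16225478] 186.92804244579747
```

Grip strain is building from the bar's roll. I'll release, turn to 1.13 and re-close, so that the closing drives the bar to its stop.

Request:
apply_moves(series=[{"dx": 0,"dy": 0,"dz": 0,"turn": 0,"jaw": 0.7},{"dx": 0,"dy": 0,"dz": 0,"turn": 0,"jaw": 0.7},{"dx": 0,"dy": 0,"dz": 0,"turn": -0.08,"jaw": 0.7},{"dx": 0,"dy": 0,"dz": 0,"turn": -0.08,"jaw": 0.7}])

```text
time: 13.17
tool_pos: [0.5785, -0.2648, 0.1274]
tool_rot: [0.001, 0.851, 0.525, 0.0]
contact_force: [-0.7, 0.3, -0.5]
gripper_width: 0.3
grasp_force: 0.0
```

Request:
apply_moves(series=[{"dx": 0,"dy": 0,"dz": 0,"turn": 0,"jaw": 0.8},{"dx": 0,"dy": 0,"dz": 0,"turn": 0,"jaw": 0.85},{"dx": 0,"dy": 0,"dz": 0,"turn": 0,"jaw": 0.9},{"dx": 0,"dy": 0,"dz": 0,"turn": 0,"jaw": 0.9}])

```text
time: 13.5
tool_pos: [0.5773, -0.2643, 0.1278]
tool_rot: [-0.001, 0.852, 0.523, -0.001]
contact_force: [-7.0, 3.5, 7.3]
gripper_width: 0.196
grasp_force: 65.0
```

Run:
```python
from h import *
from plant import *
s=state();delta(s,[.578,-.265,.126],1.1);print(s['contact_force'],s['ft_torque'],s['grasp_force'])
```

```text
t 13.5 pos [ 0.5773 -0.2643  0.1278] yaw 1.101 j6 -0.08 w 0.19561005855062255 | d [-0.3  0.9  1.8] turn 0.001
[-6.99944593  3.4938694   7.32693808] [ 0.40461728  0.72292994 -0.08312428] 65.0324672885472
```

Request:
apply_moves(series=[{"dx": 0,"dy": 0,"dz": 0,"turn": -0.05,"jaw": 0.9},{"dx": 0,"dy": 0,"dz": 0,"turn": -0.1,"jaw": 0.9},{"dx": 0,"dy": 0,"dz": 0,"turn": -0.15,"jaw": 0.9}])

```text
time: 13.75
tool_pos: [0.5772, -0.2646, 0.1279]
tool_rot: [-0.001, 0.811, 0.585, -0.001]
contact_force: [-7.1, 4.1, 7.0]
gripper_width: 0.196
grasp_force: 81.9
```

Run:
```python
from h import *
from plant import *
s=state();delta(s,[.578,-.265,.126],1.1);print(s['contact_force'],s['ft_torque'],s['grasp_force'])
```

```text
t 13.75 pos [ 0.5772 -0.2646  0.1279] yaw 1.25 j6 -0.23 w 0.19648189036766847 | d [-0.2  0.9  1.8] turn 0.15
[-7.12436119  4.12987525  6.96398552] [-0.13559554  1.09596418 -1.60378584] 81.92649026401341
```

Torque reached -1.6 N m, so knob a is at its stop. I'll release, rise, and get the delta to the rotor along with the tray pose from the stored top frame.

Request:
apply_moves(series=[{"dx": 0,"dy": 0,"dz": 0,"turn": 0.05,"jaw": 0.6},{"dx": 0,"dy": 0,"dz": 0,"turn": 0.05,"jaw": 0.6},{"dx": 0,"dy": 0,"dz": -25,"turn": 0,"jaw": 0.6},{"dx": 0,"dy": 0,"dz": -50,"turn": 0,"jaw": 0.6},{"dx": 0,"dy": 0,"dz": -70,"turn": 0,"jaw": 0.6}])

```text
time: 14.17
tool_pos: [0.5782, -0.2646, 0.1978]
tool_rot: [0.001, 0.81, 0.586, 0.0]
contact_force: [-0.5, 0.2, 0.5]
gripper_width: 0.396
grasp_force: 0.0
```

Request:
apply_moves(series=[{"dx": 0,"dy": 0,"dz": 0,"turn": 0.12,"jaw": 0.6},{"dx": 0,"dy": 0,"dz": 0,"turn": 0.24,"jaw": 0.6},{"dx": 0,"dy": 0,"dz": 0,"turn": 0.36,"jaw": 0.6},{"dx": 0,"dy": 0,"dz": 0,"turn": 0.48,"jaw": 0.6},{"dx": 0,"dy": 0,"dz": 0,"turn": 0.6,"jaw": 0.6}])

```text
time: 14.58
tool_pos: [0.5781, -0.2645, 0.1965]
tool_rot: [0.0, 0.948, 0.318, 0.0]
contact_force: [-0.2, 0.2, -0.5]
gripper_width: 0.4
grasp_force: 0.0
```

Request:
apply_moves(series=[{"dx": 0,"dy": 0,"dz": 0,"turn": 0.12,"jaw": 0.6},{"dx": 0,"dy": 0,"dz": 0,"turn": 0.24,"jaw": 0.6},{"dx": 0,"dy": 0,"dz": 0,"turn": 0.36,"jaw": 0.6},{"dx": 0,"dy": 0,"dz": 0,"turn": 0.48,"jaw": 0.6},{"dx": 0,"dy": 0,"dz": 0,"turn": 0.6,"jaw": 0.6}])

```text
time: 15.0
tool_pos: [0.5781, -0.2645, 0.1964]
tool_rot: [0.0, 1.0, 0.024, 0.0]
contact_force: [-0.2, 0.1, -0.2]
gripper_width: 0.401
grasp_force: 0.0
```

Request:
apply_moves(series=[{"dx": -15,"dy": 0,"dz": 0,"turn": 0.12,"jaw": 0.6},{"dx": -30,"dy": 0,"dz": 0,"turn": 0.24,"jaw": 0.6},{"dx": -45,"dy": 0,"dz": 0,"turn": 0.36,"jaw": 0.6},{"dx": -45,"dy": 0,"dz": 0,"turn": 0.37,"jaw": 0.6}])

```text
time: 15.33
tool_pos: [0.5315, -0.2669, 0.1962]
tool_rot: [0.0, 0.987, -0.159, -0.0]
contact_force: [0.3, -0.0, -0.1]
gripper_width: 0.4
grasp_force: 0.0
```

Run:
```python
from h import *
from plant import *
import pickle
fr=pickle.load(open('fr.pkl','rb'))
p=grab_frame('wrist');fr['w5']=p
s=state();delta(s,[.5296,-.2485,.092],-.32);print(s['contact_force'])
for o in spotter.outline_of(p,'test_rotor')[:3]:
    m=o['region'];v,u=np.nonzero(m);print(o['conf'],o['extent'],u.mean(),v.mean())
for P in ([.553,-.2565,.051],):
    n=np.array([-.5*np.cos(.32),.5*np.sin(.32),.866])
    print('proj tip,collar,base',[proj(p,np.array(P)+n*k)[0].round(1) for k in (.054,.04,.024,.008)])
cv2.imwrite('w5.png',p['pixels'][:,:,::-1])
t=grab_frame('top')
for o in spotter.outline_of(t,'tray')[:1]:
    c=cv2.findContours(o['region'].astype(np.uint8),0,2)[0];c=max(c,key=cv2.contourArea)
    h=np.array([ray(t,a[0],.018)[:2] for a in c],np.float32);print('tray',o['conf'],cv2.minAreaRect(h))
for o in spotter.outline_of(t,'tray_rotor_0')[:3]:
    m=o['region'];v,u=np.nonzero(m);print('tr',o['conf'],ray(t,(u.mean(),v.mean()),.025).round(3))
pickle.dump(fr,open('fr.pkl','wb'))
```

```text
t 15.3833 pos [ 0.5326 -0.2669  0.1965] yaw -0.317 j6 1.3 w 0.39984237979166765 | d [ -8.6 -16.6 104.4] turn 0.003
[0.25433314 0.14928034 0.19986997]
0.95 [210.3, 169.0, 264.7, 220.1] 235.59497549019608 185.57107843137254
0.27 [260.0, 188.6, 308.7, 237.5] 283.6248322147651 212.84026845637584
proj tip,collar,base [array([234.9, 211.5]), array([235.6, 198.7]), array([236.3, 185.2]), array([237. , 172.8])]
tray 0.62 ((0.4410567879676819, 0.12539279460906982), (0.11373160034418106, 0.22859454154968262), 5.386727809906006)
tr 0.85 [0.421 0.145 0.025]
tr 0.61 [0.452 0.191 0.025]
```

The projected rotor model matches the mask. Descending onto the collar and gripping.

Request:
apply_moves(series=[{"dx": -9,"dy": -17,"dz": 20,"turn": 0,"jaw": 0.62},{"dx": -9,"dy": -17,"dz": 50,"turn": 0,"jaw": 0.62},{"dx": -9,"dy": -17,"dz": 75,"turn": 0,"jaw": 0.62},{"dx": -9,"dy": -17,"dz": 92,"turn": 0,"jaw": 0.62},{"dx": -9,"dy": -17,"dz": 104,"turn": 0,"jaw": 0.62}])

```text
time: 16.0
tool_pos: [0.5292, -0.2467, 0.0897]
tool_rot: [-0.001, 0.988, -0.157, -0.001]
contact_force: [-0.7, 0.0, -0.1]
gripper_width: 0.384
grasp_force: 0.0
```

Request:
apply_moves(series=[{"dx": 0,"dy": 0,"dz": 0,"turn": 0,"jaw": 0.7},{"dx": 0,"dy": 0,"dz": 0,"turn": 0,"jaw": 0.78},{"dx": 0,"dy": 0,"dz": 0,"turn": 0,"jaw": 0.85},{"dx": 0,"dy": 0,"dz": 0,"turn": 0,"jaw": 0.9},{"dx": 0,"dy": 0,"dz": 0,"turn": 0,"jaw": 0.9}])

```text
time: 16.42
tool_pos: [0.5303, -0.248, 0.0934]
tool_rot: [0.0, 0.988, -0.157, 0.001]
contact_force: [-1.2, -0.7, -2.1]
gripper_width: 0.161
grasp_force: 62.5
```

Run:
```python
from h import *
from plant import *
p=grab_frame('wrist')
s=state();delta(s,[.5296,-.2485,.092],-.32);print(s['contact_force'],s['ft_torque'],s['grasp_force'])
im=p['pixels'][150:384,120:400];im=cv2.resize(im,(718,600),interpolation=cv2.INTER_CUBIC);cv2.imwrite('pics/w8.png',im[:,:,::-1])
```

```text
t 16.4667 pos [ 0.5303 -0.248   0.0934] yaw -0.316 j6 1.32 w 0.16123415869490113 | d [-0.5  0.7  1.4] turn 0.004
[-1.98467235 -0.77209718 -0.63666161] [-0.04991448  0.24096474 -0.00319425] 62.405147912650136
```

View pics/w8.png

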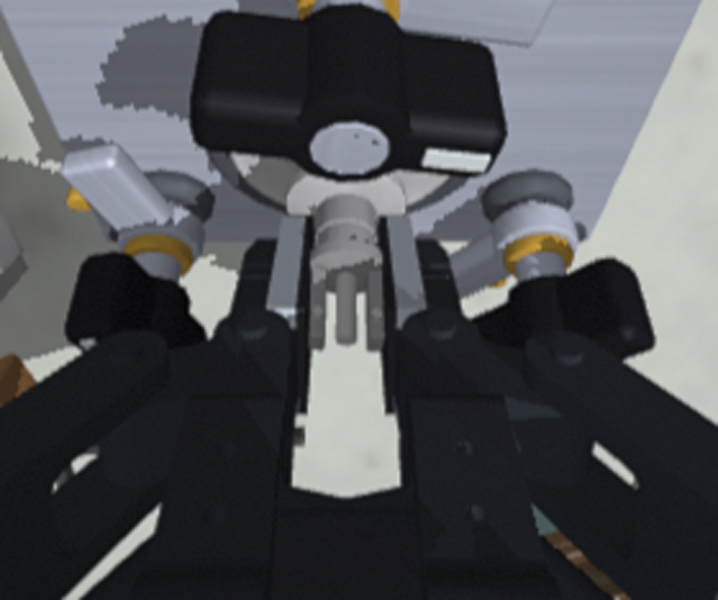

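The collar is seated between the pads at about (345,225), the fork is clear below it, and all three toes are swung open. I'll lift along the shaft direction, then straight up.

Request:
apply_moves(series=[{"dx": -3,"dy": 0,"dz": -5.2,"turn": 0,"jaw": 0.9},{"dx": -6,"dy": 0,"dz": -10.4,"turn": 0,"jaw": 0.9},{"dx": -9,"dy": 0,"dz": -15.6,"turn": 0,"jaw": 0.9},{"dx": -12,"dy": 0,"dz": -21,"turn": 0,"jaw": 0.9},{"dx": -15,"dy": 0,"dz": -26,"turn": 0,"jaw": 0.9}])

```text
time: 16.88
tool_pos: [0.5155, -0.2429, 0.1194]
tool_rot: [0.0, 0.988, -0.157, 0.001]
contact_force: [-0.5, 0.7, -1.3]
gripper_width: 0.162
grasp_force: 62.4
```

Request:
apply_moves(series=[{"dx": 0,"dy": 0,"dz": -15,"turn": 0,"jaw": 0.9},{"dx": 0,"dy": 0,"dz": -30,"turn": 0,"jaw": 0.9},{"dx": 0,"dy": 0,"dz": -50,"turn": 0,"jaw": 0.9},{"dx": 0,"dy": 0,"dz": -70,"turn": 0,"jaw": 0.9},{"dx": 0,"dy": 0,"dz": -80,"turn": 0,"jaw": 0.9}])

```text
time: 17.3
tool_pos: [0.5164, -0.2434, 0.2018]
tool_rot: [0.001, 0.988, -0.157, 0.002]
contact_force: [1.1, 0.1, 0.0]
gripper_width: 0.163
grasp_force: 62.4
```

Run:
```python
from h import *
from plant import *
p=grab_frame('wrist')
s=state();delta(s,[.43,.03,.2],-.32);print(s['contact_force'],s['ft_torque'],s['grasp_force'])
for o in spotter.outline_of(p,'test_rotor')[:3]:
    m=o['region'];v,u=np.nonzero(m);print(o['conf'],o['extent'],u.mean(),v.mean())
```

```text
t 17.35 pos [ 0.5172 -0.2439  0.2033] yaw -0.316 j6 1.32 w 0.16230847985525565 | d [-168.  -233.3    1.7] turn 0.004
[ 1.88061028 -0.56478694  0.47787612] [-0.05318726 -0.04905654  0.01326525] 62.40512700591353
0.97 [210.0, 171.3, 301.1, 287.2] 254.4219145703191 213.65186560864427
0.44 [288.0, 164.9, 330.0, 212.2] 308.87992495309567 186.86772983114446
```

The rotor is held and free of the nest. I'll carry it to the tray, coming back toward the robot first and then going left.

Request:
apply_moves(series=[{"dx": -35,"dy": 10,"dz": 0,"turn": 0,"jaw": 0.9},{"dx": -70,"dy": 15,"dz": 0,"turn": 0,"jaw": 0.9},{"dx": -95,"dy": -12,"dz": 0,"turn": 0,"jaw": 0.9},{"dx": -108,"dy": -48,"dz": 0,"turn": 0,"jaw": 0.9},{"dx": -120,"dy": -85,"dz": 0,"turn": 0,"jaw": 0.9}])

```text
time: 17.82
tool_pos: [0.426, -0.1239, 0.1964]
tool_rot: [-0.0, 0.987, -0.159, -0.001]
contact_force: [1.1, -0.2, -0.5]
gripper_width: 0.165
grasp_force: 64.2
```

Request:
apply_moves(series=[{"dx": -13,"dy": -38,"dz": 0,"turn": 0,"jaw": 0.9},{"dx": -26,"dy": -76,"dz": 0,"turn": 0,"jaw": 0.9},{"dx": -39,"dy": -114,"dz": 0,"turn": 0,"jaw": 0.9},{"dx": -50,"dy": -140,"dz": 0,"turn": 0,"jaw": 0.9},{"dx": -54,"dy": -152,"dz": 0,"turn": 0,"jaw": 0.9}])

```text
time: 18.23
tool_pos: [0.4223, 0.0396, 0.1966]
tool_rot: [-0.001, 0.988, -0.156, -0.001]
contact_force: [0.3, -0.6, -1.3]
gripper_width: 0.163
grasp_force: 64.3
```

Request:
apply_moves(series=[{"dx": 0,"dy": 0,"dz": 0,"turn": -0.1,"jaw": 0.9},{"dx": 0,"dy": 0,"dz": 0,"turn": -0.2,"jaw": 0.9},{"dx": 0,"dy": 0,"dz": 0,"turn": -0.3,"jaw": 0.9},{"dx": 0,"dy": 0,"dz": 0,"turn": -0.3,"jaw": 0.9}])

```text
time: 18.57
tool_pos: [0.423, 0.0368, 0.1967]
tool_rot: [-0.0, 1.0, -0.007, -0.001]
contact_force: [-0.3, 0.5, -0.4]
gripper_width: 0.162
grasp_force: 64.3
```

Run:
```python
from h import *
from plant import *
import pickle
fr=pickle.load(open('fr.pkl','rb'))
p=grab_frame('wrist');fr['w6']=p
s=state();delta(s,[.43,.03,.2],0);print(s['contact_force'],s['grasp_force'])
for n in ['tray','tray_rotor_0','test_rotor','feeler_block']:
  for o in spotter.outline_of(p,n)[:3]:
    m=o['region'];v,u=np.nonzero(m);print(n,round(o['conf'],2),o['extent'].__repr__(),u.mean().round(1),v.mean().round(1),ray(p,(u.mean(),v.mean()),.02).round(3))
    if n=='tray':
        e=np.array(o['extent']);print([ray(p,c,.018)[:2].round(3) for c in ((e[0],v[u==u.min()].mean()),(e[2],v[u==u.max()].mean()),(u[v==v.min()].mean(),e[1]),(u[v==v.max()].mean(),e[3]))])
cv2.imwrite('w6.png',p['pixels'][:,:,::-1]);pickle.dump(fr,open('fr.pkl','wb'))
# tray rim in image by model overlay: dark floor pixels
g=cv2.cvtColor(p['pixels'],cv2.COLOR_RGB2GRAY);
for X in ([.386,.014],[.386,.214],[.496,.014],[.496,.214]): print(X,proj(p,[*X,.018])[0].round(0))
```

```text
t 18.6167 pos [0.4231 0.0366 0.1969] yaw -0.018 j6 1.5 w 0.1637659112436934 | d [ 7.   6.5 -3.1] turn -0.018
[ 1.21080446  0.05007973 -1.54376759] 64.32612553369836
tray 0.8 [66.3, 94.2, 278.1, 219.1] 177.0 150.4 [0.451 0.118 0.02 ]
[array([0.449, 0.238]), array([0.435, 0.011]), array([0.506, 0.037]), array([0.372, 0.214])]
tray_rotor_0 0.95 [132.8, 155.4, 182.3, 198.8] 156.7 176.1 [0.423 0.143 0.02 ]
tray_rotor_0 0.66 [84.2, 124.0, 137.9, 172.3] 110.6 147.5 [0.455 0.188 0.02 ]
test_rotor 0.61 [208.2, 170.1, 300.3, 288.3] 254.4 214.1 [0.377 0.037 0.02 ]
feeler_block 0.56 [328.5, 109.8, 402.0, 158.3] 365.4 132.0 [ 0.468 -0.079  0.02 ]
[0.386, 0.014] [275. 206.]
[0.386, 0.214] [ 99. 208.]
[0.496, 0.014] [276. 105.]
[0.496, 0.214] [ 79. 108.]
```

Run:
```python
from h import *
import pickle
fr=pickle.load(open('fr.pkl','rb'));p=fr['w6']
# rectify bench at z=0.006 (floor), 1mm/px : rows = x from .56 down to .34, cols = y from .26 to -.02
xs=np.arange(.56,.34,-.001);ys=np.arange(.26,-.02,-.001)
Y,X=np.meshgrid(ys,xs)
for z in(.006,):
    uv=proj(p,np.c_[X.ravel(),Y.ravel(),np.full(X.size,z)]).reshape(*X.shape,2).astype(np.float32)
    im=cv2.remap(cv2.cvtColor(p['pixels'],cv2.COLOR_RGB2GRAY),uv[...,0],uv[...,1],1)
    d=(im<60).astype(np.uint8)
    d=cv2.morphologyEx(d,cv2.MORPH_OPEN,np.ones((7,7)))
    n,l,st,c=cv2.connectedComponentsWithStats(d)
    for i in range(1,n):
        if st[i,4]>800:print(st[i],'x',xs[st[i,1]],xs[min(st[i,1]+st[i,3],len(xs)-1)],'y',ys[st[i,0]],ys[min(st[i,0]+st[i,2],len(ys)-1)],cv2.minAreaRect(np.argwhere(l==i)[:,::-1].astype(np.float32)))
    for r in range(0,220,10): print(round(xs[r],3),''.join('#' if v<60 else ('+' if v<120 else '.') for v in im[r,::5]))
```

```text
[  79   61  153  107 9833] x 0.499 0.3919999999999999 y 0.18099999999999994 0.027999999999999803 ((156.42071533203125, 115.78659057617188), (98.83621215820312, 146.2113494873047), 83.6598129272461)
[  41  128   57   50 1947] x 0.43199999999999994 0.3819999999999999 y 0.21899999999999997 0.16199999999999992 ((68.83663940429688, 150.3663330078125), (50.05037307739258, 53.134986877441406), 84.2894058227539)
0.56 ........................................................
0.55 ........................................................
0.54 ........................................................
0.53 ###++++++++####+++++++++####++++++++++##+++++++++++###++
0.52 ........................................................
0.51 ........................................................
0.5 .........................................+++#+..........
0.49 .......................++####################+..........
0.48 ......++####...+##############################..........
0.47 ......++#.........############################..........
0.46 ......++...........###########################.+........
0.45 .......+....+......###########################+.........
0.44 .+..+.++++++.++............####################.........
0.43 ....+.+++#+.....+#..........###################.........
0.42 .++++.+++########+...+..++..+##########+................
0.41 ....+..++#########+++++.+...########+...................
0.4 .......++########++++.....+########.....................
0.39 .......++###############+++++++++.......................
0.38 .......++++++++......................++++...............
0.37 ++++++++............................+++++...............
0.36 ++++++++++++++++++++++++++++++++++++++++..............++
0.35 ++++++++++++++++++++++++++++++++++++###...++.......+++++
```

The tray floor spans y ≈ 0.027 to 0.22 with its centre at about (0.441, 0.1245) and yaw of about 0.095 rad. I'm aiming for the rotor centre at (0.446, 0.073). I'll descend to just above the floor.

Request:
apply_moves(series=[{"dx": -5,"dy": -36,"dz": 10,"turn": 0,"jaw": 0.9},{"dx": -5,"dy": -36,"dz": 45,"turn": 0,"jaw": 0.9},{"dx": -5,"dy": -36,"dz": 80,"turn": 0,"jaw": 0.9},{"dx": -5,"dy": -36,"dz": 105,"turn": 0,"jaw": 0.9},{"dx": -5,"dy": -36,"dz": 122,"turn": 0,"jaw": 0.9}])

```text
time: 19.23
tool_pos: [0.4174, 0.0727, 0.073]
tool_rot: [0.0, 1.0, -0.009, -0.002]
contact_force: [0.0, -0.7, -1.1]
gripper_width: 0.162
grasp_force: 64.6
```

Request:
apply_moves(series=[{"dx": 0,"dy": 0,"dz": 3,"turn": 0,"jaw": 0.9},{"dx": 0,"dy": 0,"dz": 6,"turn": 0,"jaw": 0.9},{"dx": 0,"dy": 0,"dz": 9,"turn": 0,"jaw": 0.9}])

```text
time: 19.48
tool_pos: [0.4205, 0.0724, 0.0683]
tool_rot: [-0.0, 1.0, -0.008, 0.001]
contact_force: [0.0, 0.7, -1.7]
gripper_width: 0.157
grasp_force: 64.5
```

Request:
apply_moves(series=[{"dx": 0,"dy": 0,"dz": 2,"turn": 0,"jaw": 0.9},{"dx": 0,"dy": 0,"dz": 4,"turn": 0,"jaw": 0.9}])

```text
time: 19.65
tool_pos: [0.4207, 0.0725, 0.0647]
tool_rot: [-0.0, 1.0, -0.008, 0.001]
contact_force: [-0.1, 0.3, -1.4]
gripper_width: 0.162
grasp_force: 64.5
```

Request:
apply_moves(series=[{"dx": 0,"dy": 0,"dz": 1,"turn": 0,"jaw": 0.9},{"dx": 0,"dy": 0,"dz": 2,"turn": 0,"jaw": 0.9},{"dx": 0,"dy": 0,"dz": 2,"turn": 0,"jaw": 0.9}])

```text
time: 19.9
tool_pos: [0.4196, 0.0725, 0.0615]
tool_rot: [0.0, 1.0, -0.008, 0.0]
contact_force: [0.2, 0.5, -1.5]
gripper_width: 0.16
grasp_force: 64.5
```

Request:
apply_moves(series=[{"dx": 0,"dy": 0,"dz": 1,"turn": 0,"jaw": 0.9},{"dx": 0,"dy": 0,"dz": 2,"turn": 0,"jaw": 0.9},{"dx": 0,"dy": 0,"dz": 2,"turn": 0,"jaw": 0.9}])

```text
time: 20.15
tool_pos: [0.4193, 0.0725, 0.0591]
tool_rot: [0.0, 1.0, -0.008, -0.0]
contact_force: [0.0, -0.6, -1.7]
gripper_width: 0.163
grasp_force: 64.5
```

Request:
apply_moves(series=[{"dx": 0,"dy": 0,"dz": 1,"turn": 0,"jaw": 0.9},{"dx": 0,"dy": 0,"dz": 2,"turn": 0,"jaw": 0.9},{"dx": 0,"dy": 0,"dz": 2,"turn": 0,"jaw": 0.9}])

```text
time: 20.4
tool_pos: [0.4193, 0.0725, 0.057]
tool_rot: [-0.0, 1.0, -0.008, -0.0]
contact_force: [-1.2, 0.9, -1.5]
gripper_width: 0.164
grasp_force: 64.5
```

Request:
apply_moves(series=[{"dx": 0,"dy": 0,"dz": 1,"turn": 0,"jaw": 0.9},{"dx": 0,"dy": 0,"dz": 2,"turn": 0,"jaw": 0.9},{"dx": 0,"dy": 0,"dz": 2,"turn": 0,"jaw": 0.9}])

```text
time: 20.65
tool_pos: [0.4193, 0.0725, 0.055]
tool_rot: [-0.0, 1.0, -0.008, -0.0]
contact_force: [0.3, 0.4, -0.2]
gripper_width: 0.16
grasp_force: 64.5
```

Contact seems to start about 5 mm lower than predicted. I'll check the in-hand tilt and offset numerically.

Run:
```python
from h import *
from plant import *
from scipy.optimize import least_squares
p=grab_frame('wrist');s=state();delta(s,[.438,.073,.052],-.018);print(s['contact_force'],s['ft_torque'])
o=spotter.outline_of(p,'test_rotor')[0];e=np.array(o['extent']);print(o['conf'],e)
q=s['tool_rot'];M=R.from_quat([q[1],q[2],q[3],q[0]]).as_matrix()
a=np.linspace(0,2*np.pi,60);r=[(26,0),(26,8),(14,24),(8.2,40)]
B=np.vstack([np.c_[R_*np.cos(a),R_*np.sin(a),0*a+z] for R_,z in r])
def ext(th,s0,x0):
    # tool frame: up=-z ; n=(-sin th,0,-cos th)
    n=np.array([-np.sin(th),0,-np.cos(th)]);u=np.array([np.cos(th),0,-np.sin(th)]);v=np.array([0,1,0])
    X=np.array([x0,0,0])+B[:,:1]*u+B[:,1:2]*v+(B[:,2:]-s0)*n
    uv=proj(p,s['tool_pos']+X/1000@M.T);return np.r_[uv.min(0),uv.max(0)]
for th in (30,25,20,10):
  for s0 in (42,45,48): print(th,s0,ext(np.radians(th),s0,0).round(1))
cv2.imwrite('w7.png',p['pixels'][:,:,::-1])
```

```text
t 20.7 pos [0.4193 0.0725 0.0551] yaw -0.016 j6 1.58 w 0.1623461743873873 | d [18.7 -0.8  3.1] turn 0.002
[ 0.17366476  0.37275725 -0.85529245] [ 0.0761406   0.07227868 -0.00147532]
0.65 [208.9 171.4 301.8 288. ]
30 42 [209.5 173.3 299.5 272.7]
30 45 [210.  169.4 298.9 267.4]
30 48 [210.5 165.5 298.4 262.3]
25 42 [210.1 175.5 298.9 274.1]
25 45 [210.7 171.9 298.3 269.1]
25 48 [211.2 168.5 297.7 264.2]
20 42 [210.6 178.1 298.3 275.5]
20 45 [211.2 175.  297.7 270.7]
20 48 [211.8 172.  297.1 266. ]
10 42 [211.6 184.8 297.4 278.1]
10 45 [212.2 182.5 296.7 273.9]
10 48 [212.8 180.3 296.1 269.8]
```

The in-hand pose is tilt of about 30° with s0 ≈ 43 mm, so the low edge is just touching. Now I'll pivot the rotor upright about that edge along its arc.

Request:
apply_moves(series=[{"dx": 2,"dy": 0,"dz": 1,"turn": 0,"jaw": 0.9},{"dx": 4,"dy": 0,"dz": 1.5,"turn": 0,"jaw": 0.9},{"dx": 6,"dy": 0,"dz": 2,"turn": 0,"jaw": 0.9},{"dx": 8,"dy": 0,"dz": 2.5,"turn": 0,"jaw": 0.9}])

```text
time: 21.08
tool_pos: [0.4278, 0.0724, 0.0528]
tool_rot: [-0.0, 1.0, -0.008, 0.0]
contact_force: [0.5, -0.6, -1.6]
gripper_width: 0.163
grasp_force: 64.5
```

```bash
cat > chk.py <<'E'
from h import *
from plant import *
p=grab_frame('wrist');s=state();delta(s,[.439,.0725,.048],-.018);print(s['contact_force'],s['ft_torque'])
o=spotter.outline_of(p,'test_rotor')[0];e=np.array(o['extent']);print(o['conf'],e)
E
python3 chk.py
```

```text
t 21.1333 pos [0.428  0.0724 0.0528] yaw -0.016 j6 1.58 w 0.1607484512445883 | d [11.  -0.3  4.8] turn 0.002
[-1.15041543 -0.78185263 -0.03579429] [0.00069689 0.00018853 0.03126024]
0.96 [212.7 171.6 300.3 289.3]
```

Not in contact yet. I'll keep going down in small steps.

Request:
apply_moves(series=[{"dx": -4,"dy": 0,"dz": 1,"turn": 0,"jaw": 0.9},{"dx": -8,"dy": 0,"dz": 2,"turn": 0,"jaw": 0.9},{"dx": -8,"dy": 0,"dz": 2,"turn": 0,"jaw": 0.9}])

```text
time: 21.43
tool_pos: [0.4202, 0.0725, 0.0517]
tool_rot: [0.0, 1.0, -0.008, 0.001]
contact_force: [1.6, -0.6, 1.8]
gripper_width: 0.165
grasp_force: 64.9
```

Request:
apply_moves(series=[{"dx": 0,"dy": 0,"dz": 1,"turn": 0,"jaw": 0.9},{"dx": 0,"dy": 0,"dz": 2,"turn": 0,"jaw": 0.9},{"dx": 0,"dy": 0,"dz": 2,"turn": 0,"jaw": 0.9}])

```text
time: 21.68
tool_pos: [0.4212, 0.0725, 0.0511]
tool_rot: [0.0, 1.0, -0.008, 0.002]
contact_force: [-0.7, -0.3, 10.3]
gripper_width: 0.159
grasp_force: 68.9
```

Firm contact at z ≈ 0.0515 with 10 N. Now the pivoting arc.

Request:
apply_moves(series=[{"dx": 2,"dy": 0,"dz": 1,"turn": 0,"jaw": 0.9},{"dx": 4,"dy": 0,"dz": 1.5,"turn": 0,"jaw": 0.9},{"dx": 6,"dy": 0,"dz": 2,"turn": 0,"jaw": 0.9},{"dx": 8,"dy": 0,"dz": 2.5,"turn": 0,"jaw": 0.9}])

```text
time: 22.02
tool_pos: [0.4281, 0.0725, 0.0492]
tool_rot: [0.0, 1.0, -0.008, -0.001]
contact_force: [-5.6, -1.7, 17.3]
gripper_width: 0.158
grasp_force: 64.0
```

```bash
python3 chk.py
```

```text
t 22.0667 pos [0.4286 0.0725 0.0489] yaw -0.016 j6 1.58 w 0.15764451774453958 | d [10.4 -0.2  0.9] turn 0.002
[-4.8167121 -0.4115446 16.213889 ] [0.02600395 0.99557366 0.09796422]
0.58 [210.7 172.2 300.3 282. ]
```

Request:
apply_moves(series=[{"dx": 2,"dy": 0,"dz": 1,"turn": 0,"jaw": 0.9},{"dx": 4,"dy": 0,"dz": 2,"turn": 0,"jaw": 0.9},{"dx": 6,"dy": 0,"dz": 3,"turn": 0,"jaw": 0.9},{"dx": 8,"dy": 0,"dz": 4,"turn": 0,"jaw": 0.9}])

```text
time: 22.45
tool_pos: [0.4348, 0.0725, 0.0473]
tool_rot: [0.0, 1.0, -0.008, -0.004]
contact_force: [-30.3, -0.5, 55.9]
gripper_width: 0.148
grasp_force: 72.3
```

```bash
python3 chk.py
```

```text
t 22.5 pos [0.4347 0.0725 0.0473] yaw -0.016 j6 1.58 w 0.14919588148990667 | d [ 4.3 -0.1 -0.7] turn 0.002
[-24.05669888  -0.15816363  44.92221326] [-0.15679036  4.22001765 -0.02826869]
0.77 [210.7 177.6 300.4 269.2]
```

It is rotating upright; the mask's top and bottom rows show roughly 15–18° left. I'll ease the downward load while continuing in x.

Request:
apply_moves(series=[{"dx": 2,"dy": 0,"dz": -2,"turn": 0,"jaw": 0.9},{"dx": 4,"dy": 0,"dz": -2,"turn": 0,"jaw": 0.9},{"dx": 6,"dy": 0,"dz": -2,"turn": 0,"jaw": 0.9}])

```text
time: 22.8
tool_pos: [0.4375, 0.0725, 0.0474]
tool_rot: [0.0, 1.0, -0.008, -0.008]
contact_force: [-33.2, -0.1, 47.9]
gripper_width: 0.149
grasp_force: 74.0
```

```bash
python3 chk.py
```

```text
t 22.85 pos [0.4381 0.0725 0.0474] yaw -0.016 j6 1.58 w 0.15089905358134606 | d [ 0.9 -0.  -0.6] turn 0.002
[-26.05213837  -0.42658843  39.91878718] [-0.085174    4.55116684 -0.03422767]
0.78 [212.1 175.9 300.5 267.6]
```

Now I'll unload and loosen the grip slightly so it settles flat between the pads.

Request:
apply_moves(series=[{"dx": -1,"dy": 0,"dz": -2,"turn": 0,"jaw": 0.9},{"dx": -2,"dy": 0,"dz": -3,"turn": 0,"jaw": 0.84},{"dx": -2,"dy": 0,"dz": -3,"turn": 0,"jaw": 0.82},{"dx": -2,"dy": 0,"dz": -3,"turn": 0,"jaw": 0.8},{"dx": -2,"dy": 0,"dz": -3,"turn": 0,"jaw": 0.78}])

```text
time: 23.32
tool_pos: [0.4396, 0.0722, 0.0472]
tool_rot: [0.0, 1.0, -0.008, 0.0]
contact_force: [0.0, -0.5, 2.1]
gripper_width: 0.225
grasp_force: 1.2
```

```bash
python3 chk.py
```

```text
t 23.3667 pos [0.4396 0.0722 0.0472] yaw -0.016 j6 1.58 w 0.22055218290878809 | d [-0.6 -0.3 -0.8] turn 0.002
[0.61927134 0.19921642 2.80125095] [ 0.0371485  -0.08648068  0.0175319 ]Traceback (most recent call last):
  File "chk.py", line 4, in <module>
    o=spotter.outline_of(p,'test_rotor')[0];e=np.array(o['extent']);print(o['conf'],e)
      ~~~~~~~~~~~~~~~~~~~~~~~~~~~~~~~~~~^^^
IndexError: list index out of range
```

Request:
apply_moves(series=[{"dx": 0,"dy": 0,"dz": 0,"turn": 0,"jaw": 0.72},{"dx": 0,"dy": 0,"dz": 0,"turn": 0,"jaw": 0.65},{"dx": 0,"dy": 0,"dz": 0,"turn": 0,"jaw": 0.55},{"dx": 0,"dy": 0,"dz": 0,"turn": 0,"jaw": 0.55}])

```text
time: 23.75
tool_pos: [0.4389, 0.0722, 0.0468]
tool_rot: [0.0, 1.0, -0.008, -0.001]
contact_force: [0.9, 0.7, -0.5]
gripper_width: 0.45
grasp_force: 0.0
```

Request:
apply_moves(series=[{"dx": 0,"dy": 0,"dz": -15,"turn": 0,"jaw": 0.55},{"dx": 0,"dy": 0,"dz": -40,"turn": 0,"jaw": 0.55},{"dx": 0,"dy": 0,"dz": -75,"turn": 0,"jaw": 0.55},{"dx": 0,"dy": 0,"dz": -110,"turn": 0,"jaw": 0.55},{"dx": -30,"dy": 0,"dz": -140,"turn": 0,"jaw": 0.55}])

```text
time: 24.17
tool_pos: [0.4123, 0.0724, 0.1895]
tool_rot: [0.0, 1.0, -0.008, 0.001]
contact_force: [0.3, -0.0, 0.1]
gripper_width: 0.447
grasp_force: 0.0
```

```bash
cat > chk2.py <<'E'
from h import *
from plant import *
from scipy.optimize import least_squares
s=state();delta(s,[.43,.07,.2],0);print(s['contact_force'])
a=np.linspace(0,2*np.pi,40);B=np.vstack([np.c_[r*np.cos(a),r*np.sin(a),0*a+z] for r,z in((26,0),(26,8),(8.2,40),(7,54))])/1000
for cam in('wrist','top','scene'):
  p=grab_frame(cam)
  for n in('test_rotor','tray_rotor_0'):
    for o in spotter.outline_of(p,n)[:4]:
      e=np.array(o['extent']);c=ray(p,((e[0]+e[2])/2,(e[1]+e[3])/2),.03)
      f=lambda x:(lambda uv:np.r_[uv.min(0),uv.max(0)]-e)(proj(p,B+[x[0],x[1],.006]))
      r=least_squares(f,c[:2],diff_step=1e-4)
      print(cam,n,round(o['conf'],2),e,'upright fit',r.x.round(4),'res',r.fun.round(1))
  cv2.imwrite(cam+'_e.png',p['pixels'][:,:,::-1])
E
python3 chk2.py
```

```text
t 24.1667 pos [0.4123 0.0724 0.1895] yaw -0.017 j6 1.58 w 0.44719842978113916 | d [ 17.7   2.1 -10.5] turn -0.017
[ 0.29551978 -0.01924659  0.11544939]
wrist test_rotor 0.72 [229.9 109.4 280.5 163.3] upright fit [0.4542 0.0708] res [ 0.3  1.5 -0.3 -1.6]
wrist test_rotor 0.32 [160.3 142.3 214.5 192.4] upright fit [0.422  0.1448] res [ 2.3  0.8 -2.4 -1. ]
wrist tray_rotor_0 0.94 [163.4 146.3 211.7 191.3] upright fit [0.4202 0.1448] res [-0.5 -1.5  0.6  1.6]
wrist tray_rotor_0 0.8 [115.4 114.5 167.4 165.5] upright fit [0.4523 0.1894] res [-1.1  0.3  1.3 -0.2]
wrist tray_rotor_0 0.38 [ 89.7  85.3 315.8 209.9] upright fit [0.4475 0.1275] res [ 86.6  33.2 -89.1 -41.2]
scene test_rotor 0.53 [250.8 217.4 265.4 240.7] upright fit [0.445  0.0757] res [-3.  -1.3  3.   0.9]
scene test_rotor 0.4 [205.1 217.1 288.6 277.5] upright fit [0.4157 0.1612] res [ 30.6  18.5 -30.7 -14.1]
scene tray_rotor_0 0.67 [235.1 231.2 258.1 257.2] upright fit [0.4286 0.1451] res [ 0.6 -0.6 -0.6  0.6]
scene tray_rotor_0 0.54 [214.8 236.  237.7 262.2] upright fit [0.4545 0.1895] res [ 0.3 -0.8 -0.3  0.8]
```

The rotor fits an upright model at (0.454, 0.071), which is tray-frame x ≈ +8 mm, y ≈ -54 mm. The tray rotors have not moved. The knob end angles agree with the predicted stops, where the torque rose. Handing in.

```bash
python3 -c "
from plant import ticket,state
print(ticket.job_done(),state()['time'])"
```

```text
the job is handed in; nothing more can be done
the job is handed in; nothing more can be done
```

I handed the job in after about 24 s of robot time: all three knobs were turned to their open stops, and by camera fit the test rotor stands upright on the tray's free half with the two tray rotors unmoved; I have not seen the verdict.

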